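# Load the cup lane through its one-way flap and lock it

### The arm

A 7-joint arm with a two-finger parallel gripper is mounted at the origin on the work surface. World frame = base frame: x ahead of the robot, y to its left, z up, the work surface at z = 0. Lengths are in m, angles in degrees, forces in N, time in s.
With the tool pointing down it reaches from about 0.4 to 0.85 m from the base axis. Payload 4.5 kg.
Tool frame: the origin (TCP) lies on the mounting face of the last link; the fingertips stand 166 mm ahead of it and the grasp point (between the pads) lies 147 mm ahead of it; y points along the fingers, z is the direction in which the jaws open and shut, and the axes are right-handed (so a half turn about y gives the same grasp; the last joint's range is limited). The gripper opens to 88 mm and grips with 3 to 60 N. Pads are 18 mm wide; open, the fingers measure 123 mm over their backs; the gripper's body (75 mm by 187 mm) begins 45 mm behind the grasp point.
Start: joints at [-64.24, 39.483, -11.15, 89.685, 9.013, 51.709, -12.324], TCP at [0.252, 0.572, 0.405] pointing down, gripper open.
Joint ranges: [-172.22, 172.22], [-26.19, 119.32], [-84.43, 86.54], [7.71, 146.69], [-57.33, 237.33], [2.42, 119.75], [-152.13, 152.13]. Speed limits (degrees/s): [147.25, 147.25, 180, 180, 180, 180, 180].

### API

Orientations are given as a 3x3 rotation matrix whose columns are the frame's x, y, z axes.
In Python, from rig import robot gives the robot as it stands. The module is installed in compiled form; this text tells all that it offers.
- The arm moves only by the shell command python3 -m handwheel 'ROWS' [OPENING]. ROWS is JSON, a list of rows, each an object of numbers: "dx", "dy", "dz": the shift along the world's x, y, z scaled (see below); "ax", "ay", "az": the turn, a rotation vector about the world's x, y, z scaled (see below). In form: [{"dx": .., "dy": .., "dz": .., "ax": .., "ay": .., "az": ..}, ...]. A call has 1 to 10 rows; each row shifts and turns the commanded pose from where the row before left it; what a row does not reach is not made up. The controller multiplies each number of a shift by 3 cm and each number of a turn by 10 degrees. A row lasts 1/8 s, in which the tool goes at most 62.5 mm and 10.7 degrees, less where a joint would pass 70% of its speed; a pose out of reach is approached as far as the arm can. A call with a number of a shift or a turn outside -1 to 1 is refused whole. A call with a gripper value outside its range is refused whole. OPENING is the closure, from 0 (fully open) to 1 (shut), set as the call begins (- or left out, the last holds). The fingers move at their own pace and stop on an object; the grip force is fixed at half the most. Time passes only in rows, so rows that do not move let the fingers close. It gives the time, the measured TCP pose, the force and the opening at its end, in the units of the state.
- robot.get_obs(): the state, without advancing time (a new reading comes with each control period).
- robot.grab_frame(name): name is "scene" or "top" or "wrist"; returns a dict with "frame" (420x560x3 uint8, blue, green, red), "vertical_fov" (degrees; the focal length in pixels is half the picture's height over the tangent of half this angle, whatever the lens; pixels are square), "cx", "cy" (the principal point, pixels), "xyz" and "orientation" of the camera in the world; the wrist camera has in their place "T_tool_cam" (4x4, takes a point from camera to tool coordinates, whose origin is the TCP and whose axes are the tool frame's). Camera axes: x right, y down, z forward; pixel columns grow to the right and rows downward; lengths in m; the calibration is good to about 2 mm. A picture is of the moment at which its call begins: read the wrist's pose just before it. There is no depth.
- robot.sign_off(): hands the job in, once; it reports no verdict.
The state is a dict: "t": time; "q": joint angles; "qd": joint speeds; "joint_torque": joint torques, N m; "eef_pos": TCP position; "tcp_rot": TCP orientation; "wrist_force": force on the tool from outside, world axes, zero at the start; "torque": the same for the moment, N m; "width": opening from 0.0 (shut) to 1.0 (fully open).
Only numpy, scipy, OpenCV 4.12 (cv2) and the standard library are available. Lean on these libraries where they do the work, as an engineer would, in place of code of your own. Each camera call takes 0.05 s, during which the arm holds its last target.

### The job

Load the transfer lane: push every handle-less cup that stands on the table along the lane and through its sprung one-way flap into the bay, still standing on its rim, far enough that the flap falls shut behind the last one; never carry a cup over the flap or the bay. Then close the lane off: drop the wooden stop block down into the pocket across the lane mouth so that it lies flat on the bottom, and swing the locking lever over it fully home against its stop. Leave the two mugs with handles where they stand.

Things in the scene. Friction and masses are not known exactly. Their poses are not given: they have to be found in the camera images.
- lane: the transfer lane, a straight aluminium channel fixed to the table, its floor level with the table. Origin: on the table at the middle of the shut flap; x = pushing direction (mouth, flap, bay), y = across, z up. Entry: two walls 45 mm high, 74 mm apart, from x = -86 to -3 mm, open on top and at the mouth. Bay beyond the flap: see bay
- bay (a point): middle of the bay floor, at lane (182 mm, 0), axes as the lane. The bay runs from lane x = 0 to 363 mm, between walls at lane y = -49 and +44 mm, closed far end; room for four cups in a row; walls 40 mm high, end wall 60 mm, open on top, so that fingers can follow a cup in
- flap (a joint): grey flap, 77 mm wide, 5 mm thick, from 8 to 58 mm height, hinged upright at lane (0, -44 mm). 0 = shut; opens into the bay only, to 1.57 rad. A spring shuts it (0.5 N at the free edge when shut, 1.1 N open). It sweeps the bay to lane x = 80 mm: a cup's centre must be past about 112 mm for it to shut behind. Later cups push earlier ones on
- pocket (a point): middle of the block's pocket, on the table, at lane (-110 mm, 0); axes as the lane. A pair of steel jaws 40 mm high, one each side of the lane, takes the two ends of the stop block: 44 mm wide along lane x, 144 mm long along lane y, open on top and towards the lane (jaws start at |y| = 43 mm). Cups pass freely between the jaws and can be stood there to be pushed in
- lever (a joint): locking lever: flat steel arm, 18 mm wide, underside 49 mm and top 57 mm above the table, on an upright pivot at lane (-110 mm, 100 mm). Starts at 0.1 (swung away) to 0.5 (points along lane -x); turns anticlockwise seen from above to its stop at 2.07, where it points along lane -y across the seated block. Stiff hinge (0.06 N m): stays where left
- lever_knob (a point): middle of the lever's upright black knob, 18 mm in diameter, 57 to 95 mm above the table, 85 mm from the pivot
- stop_block: the plain wooden stop block, 40 (x) by 140 (y) by 45 (z) mm, about 0.2 kg, lying on the table; origin at the middle of its underside
- cup1: a white handle-less cup standing upside down on its rim: 62 mm in diameter at the rim (up to 12 mm height), tapering to 56 mm at 60 mm, 64 mm high, about 0.18 kg; origin at the middle of the underside (the rim), z up through the foot. Two to four of these cups are there
- cup2: a white handle-less cup standing upside down on its rim: 62 mm in diameter at the rim (up to 12 mm height), tapering to 56 mm at 60 mm, 64 mm high, about 0.18 kg; origin at the middle of the underside (the rim), z up through the foot. Two to four of these cups are there
- cup3: a white handle-less cup standing upside down on its rim: 62 mm in diameter at the rim (up to 12 mm height), tapering to 56 mm at 60 mm, 64 mm high, about 0.18 kg; origin at the middle of the underside (the rim), z up through the foot. Two to four of these cups are there
- cup4: a white handle-less cup standing upside down on its rim: 62 mm in diameter at the rim (up to 12 mm height), tapering to 56 mm at 60 mm, 64 mm high, about 0.18 kg; origin at the middle of the underside (the rim), z up through the foot. Two to four of these cups are there
- mug_a: a white mug with a handle, upside down, 80 mm in diameter, 92 mm high, handle out to 71 mm along its x; not part of the job; origin at the middle of its underside
- mug_b: a white mug with a handle, upside down, 80 mm in diameter, 92 mm high, handle out to 71 mm along its x; not part of the job; origin at the middle of its underside
Things that resemble listed ones, but are neither listed nor needed, are in the scene too. What is shaped like the cup2 but blue or turquoise is not meant.

How it is judged:
By the outcome, as a careful person would: the job done as asked, in the order asked, and still so for the second after the job is handed in, with the robot touching nothing.
Of cup1, cup2, cup3, cup4 only 2 to 4 are there at a start; the rules pass over those that are not, and their reading is None.
At some moment in a run one of cup1, cup2, cup3, cup4, stop_block may be knocked a few centimetres aside while the robot is not near it.
Once in a run the grip may slacken for a moment while it holds something.
It also fails if it takes over 210 s, if anything falls off the work surface, if the arm or the gripper's body presses on something with over 40 N, if the wrist force passes 120 N, or if a joint passes its speed limit or range.

## Working session

There is one attempt and no reset: what is moved stays moved. The work goes in short steps, Python scripts to look and compute and a shell command to move; the robot and the scene stay as the last step left them, time stands still between calls to the robot, and variables do not carry over. Pictures are saved under pics/ and viewed, and the job is handed in when it is done.

```bash
mkdir -p pics; ls; python3 - <<'E'
from rig import robot
import cv2,numpy as np
np.set_printoptions(precision=4,suppress=True)
o=robot.get_obs()
for k in o: print(k,np.array(o[k]))
for n in ["scene","top","wrist"]:
    f=robot.grab_frame(n)
    cv2.imwrite(f"pics/{n}0.png",f["frame"])
    print(n,{k:np.array(v) for k,v in f.items() if k!="frame"})
E
```

```text
pics
t 0.0
q [-64.2389  39.5322 -11.1438  89.7459   9.0139  51.7081 -12.3259]
qd [ 0.019  -0.0418  0.0361  0.1111 -0.0846  0.0953 -0.0384]
joint_torque [  0.0001 -52.7578  -1.2665 -15.3429  -0.0526   0.0067   0.0002]
eef_pos [0.2524 0.5714 0.4039]
tcp_rot [[ 0.9148 -0.0006  0.4039]
 [-0.4039 -0.0017  0.9148]
 [ 0.0002 -1.     -0.0018]]
wrist_force [ 0.3048  0.0685 -0.1845]
torque [-0.0076  0.0032  0.0258]
width 1.0010790902795603
scene {'vertical_fov': array(44.9998), 'cx': array(284.5398), 'cy': array(206.6553), 'xyz': array([ 1.4264, -0.406 ,  0.9199]), 'orientation': array([[ 0.3964,  0.6013, -0.6937],
       [ 0.9181, -0.2598,  0.2995],
       [-0.0001, -0.7556, -0.6551]])}
top {'vertical_fov': array(57.4259), 'cx': array(277.139), 'cy': array(209.2839), 'xyz': array([ 0.4206, -0.0027,  0.8831]), 'orientation': array([[-0.0034, -0.9913,  0.1313],
       [-0.9999,  0.0019, -0.0119],
       [ 0.0115, -0.1313, -0.9913]])}
wrist {'vertical_fov': array(58.422), 'cx': array(279.1781), 'cy': array(211.2915), 'T_tool_cam': array([[-0.0003,  0.9667,  0.2559, -0.0652],
       [-0.0006, -0.2559,  0.9667,  0.0198],
       [ 1.    ,  0.0001,  0.0007,  0.0006],
       [ 0.    ,  0.    ,  0.    ,  1.    ]])}
```

View pics/scene0.png

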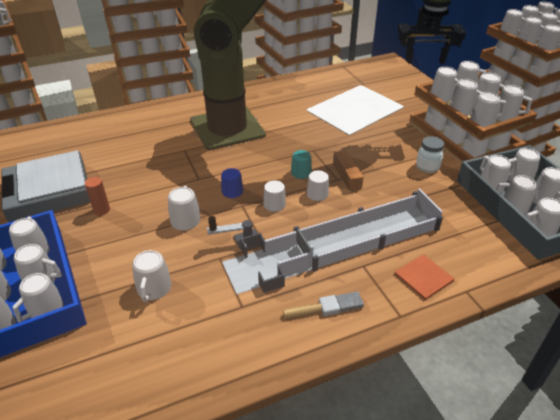

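View pics/top0.png

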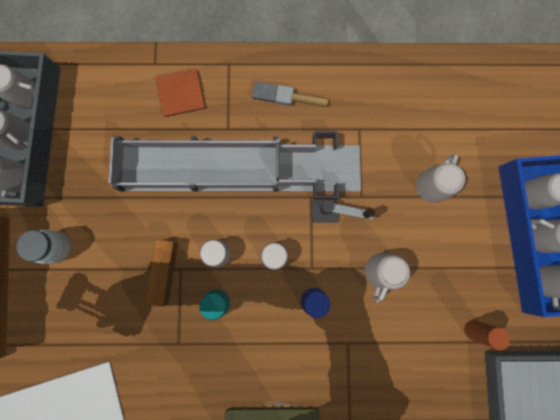

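View pics/wrist0.png

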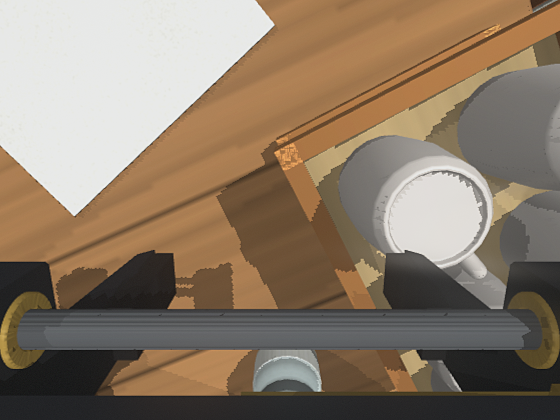

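The top view shows two white handle-less cups, at (215,253) and (275,256). Turquoise (214,305) and blue (316,303) cups are decoys. The mugs are at (440,182) and (390,272), the wooden block at (161,272), the lane flap at about (280,165) and the lever knob at (369,213). I'll enlarge these.

```bash
cat > h.py <<'E'
from rig import robot
import cv2,numpy as np
np.set_printoptions(precision=4,suppress=True)
def cam(f,o=None):
    F=f["frame"].shape[0]/2/np.tan(np.radians(f["vertical_fov"])/2)
    if "xyz" in f: R=np.array(f["orientation"]);p=np.array(f["xyz"])
    else:
        T=np.array(f["T_tool_cam"]);Rt=np.array(o["tcp_rot"]);R=Rt@T[:3,:3];p=Rt@T[:3,3]+np.array(o["eef_pos"])
    return F,f["cx"],f["cy"],R,p
def px2w(c,u,v,z):
    F,cx,cy,R,p=c
    d=R@np.array([(u-cx)/F,(v-cy)/F,1]); return p+d*(z-p[2])/d[2]
def w2px(c,X):
    F,cx,cy,R,p=c
    q=R.T@(np.asarray(X)-p); return np.array([cx+F*q[0]/q[2],cy+F*q[1]/q[2]])
def shot(name,out=None,crop=None,s=1):
    o=robot.get_obs(); f=robot.grab_frame(name); c=cam(f,o)
    im=f["frame"]
    if crop:
        x0,y0,x1,y1=crop; im=im[y0:y1,x0:x1]
    if s!=1: im=cv2.resize(im,None,fx=s,fy=s,interpolation=cv2.INTER_CUBIC)
    if out: cv2.imwrite("pics/"+out,im)
    return c,f,o
E
python3 - <<'E'
from h import *
shot("top","t1.png",(100,120,400,330),2.6)
shot("scene","s1.png",(180,140,460,330),2.8)
E
```

```text
(no output)
```

View pics/t1.png

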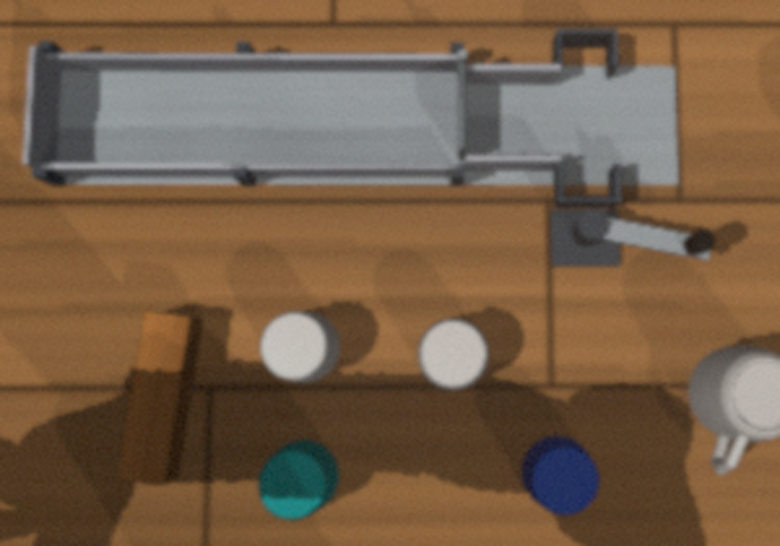

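View pics/s1.png

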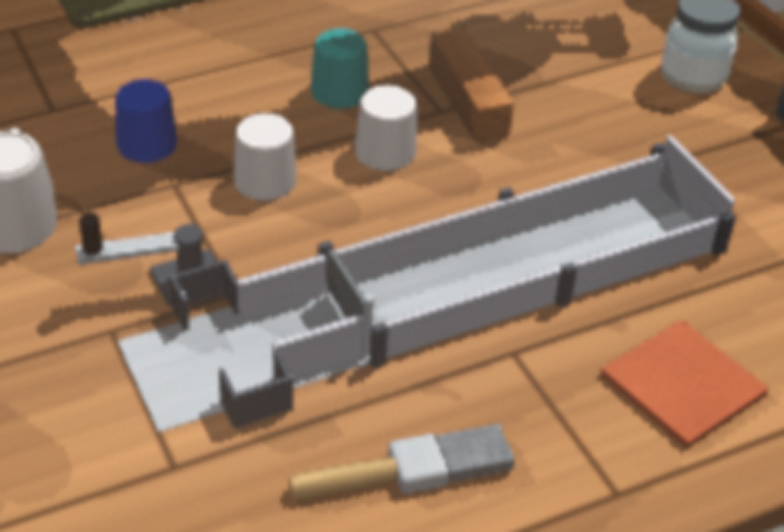

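```bash
python3 - <<'E'
from h import *
c,f,o=shot("top"); F=lambda x,y:(100+x/2.6,120+y/2.6)
for n,x,y,z in [("cupA",293,346,.064),("cupB",455,354,.064),("jawUL",557,31,.04),("jawUR",616,31,.04),("jawLL",556,203,.04),("jawLR",621,203,.04),("floorR top",676,66,0),("floorR bot",680,185,0),("entwallU a",470,67,.045),("entwallU b",560,67,.045),("entwallL a",470,158,.045),("entwallL b",560,159,.045),("flap top u",461,50,.058),("flap low",462,165,.058),("bayU a",60,58,.04),("bayU b",455,58,.04),("bayL a",60,168,.04),("bayL b",455,166,.04),("pivot",590,232,.065),("knob",700,241,.095),("knobbase",693,246,.06),("blk UL",146,313,.045),("blk UR",192,317,.045),("blk LL",122,479,.045),("blk LR",169,483,.045)]:
    print(n,px2w(c,*F(x,y),z))
E
```

```text
cupA [0.4357 0.1244 0.064 ]
cupB [ 0.4288 -0.0076  0.064 ]
jawUL [ 0.7102 -0.0981  0.04  ]
jawUR [ 0.7102 -0.15    0.04  ]
jawLL [ 0.5573 -0.0948  0.04  ]
jawLR [ 0.5572 -0.1506  0.04  ]
floorR top [ 0.6907 -0.2113  0.    ]
floorR bot [ 0.58   -0.2113  0.    ]
entwallU a [ 0.6761 -0.0214  0.045 ]
entwallU b [ 0.6761 -0.0996  0.045 ]
entwallL a [ 0.5956 -0.0211  0.045 ]
entwallL b [ 0.5947 -0.0983  0.045 ]
flap top u [ 0.6871 -0.0135  0.058 ]
flap low [ 0.5869 -0.014   0.058 ]
bayU a [0.6856 0.3349 0.04  ]
bayU b [ 0.6857 -0.0085  0.04  ]
bayL a [0.5883 0.3302 0.04  ]
bayL b [ 0.5897 -0.0082  0.04  ]
pivot [ 0.5288 -0.1199  0.065 ]
knob [ 0.5175 -0.2034  0.095 ]
knobbase [ 0.5176 -0.2064  0.06  ]
blk UL [0.4639 0.2505 0.045 ]
blk UR [0.4604 0.2121 0.045 ]
blk LL [0.3284 0.265  0.045 ]
blk LR [0.325  0.2265 0.045 ]
```

```bash
python3 -m handwheel '[{"dx":1,"dy":-0.5,"az":0.8},{"dx":1,"dy":-1,"az":0.8},{"dx":1,"dy":-1,"az":0.8},{"dx":1,"dy":-1},{"dx":1,"dy":-1},{"dx":1,"dy":-1},{"dy":-1},{"dy":-1},{"dy":-1},{"dy":-1}]' 0; python3 -m handwheel '[{"dy":-1},{"dy":-1},{"dy":-1},{"dy":-1},{"dy":-1},{"dy":-1},{"dy":-1},{"dy":-1},{"dy":-1},{"dy":-0.5}]'; python3 -m handwheel '[{"dy":0}]'
python3 - <<'E'
from h import *
c,f,o=shot("wrist","w1.png")
print(o["eef_pos"],o["tcp_rot"])
shot("top","t2.png")
print(w2px(c,[.4288,-.0076,.064]),w2px(c,[.4357,.1244,.064]))
E
```

```text
[0.2524 0.5717 0.4045] [[ 0.9148 -0.0002  0.4039]
 [-0.4039 -0.0005  0.9148]
 [ 0.     -1.     -0.0006]]
[-124.2469  529.9921] [-24.2836 498.1877]schema error: expected keys dx, dy, dz, ax, ay, az
schema error: expected keys dx, dy, dz, ax, ay, az
schema error: expected keys dx, dy, dz, ax, ay, az
```

All six keys are needed in every row.

```bash
python3 -m handwheel '[{"dx":1,"dy":-0.5,"dz":0,"ax":0,"ay":0,"az":0.8},{"dx":1,"dy":-1,"dz":0,"ax":0,"ay":0,"az":0.8},{"dx":1,"dy":-1,"dz":0,"ax":0,"ay":0,"az":0.8},{"dx":1,"dy":-1,"dz":0,"ax":0,"ay":0,"az":0},{"dx":1,"dy":-1,"dz":0,"ax":0,"ay":0,"az":0},{"dx":1,"dy":-1,"dz":0,"ax":0,"ay":0,"az":0},{"dx":0,"dy":-1,"dz":0,"ax":0,"ay":0,"az":0},{"dx":0,"dy":-1,"dz":0,"ax":0,"ay":0,"az":0},{"dx":0,"dy":-1,"dz":0,"ax":0,"ay":0,"az":0},{"dx":0,"dy":-1,"dz":0,"ax":0,"ay":0,"az":0}]' 0
python3 -m handwheel '[{"dx":0,"dy":-1,"dz":0,"ax":0,"ay":0,"az":0},{"dx":0,"dy":-1,"dz":0,"ax":0,"ay":0,"az":0},{"dx":0,"dy":-1,"dz":0,"ax":0,"ay":0,"az":0},{"dx":0,"dy":-1,"dz":0,"ax":0,"ay":0,"az":0},{"dx":0,"dy":-1,"dz":0,"ax":0,"ay":0,"az":0},{"dx":0,"dy":-1,"dz":0,"ax":0,"ay":0,"az":0},{"dx":0,"dy":0,"dz":0,"ax":0,"ay":0,"az":0}]'
python3 - <<'E'
from h import *
c,f,o=shot("wrist","w1.png")
print(o["eef_pos"],o["tcp_rot"])
shot("top","t2.png")
print(w2px(c,[.4288,-.0076,.064]),w2px(c,[.4357,.1244,.064]))
E
```

```text
t: 1.65
eef_pos: [0.4324, 0.2858, 0.4049]
tcp_rot: [[1.0, 0.0, -0.003], [0.003, 0.0, 1.0], [0.0, -1.0, 0.0]]
wrist_force: [0.8, 0.3, 1.0]
width: 0.997
t: 2.52
eef_pos: [0.4325, 0.1047, 0.4048]
tcp_rot: [[1.0, -0.0, 0.001], [-0.001, -0.001, 1.0], [-0.0, -1.0, -0.001]]
wrist_force: [0.5, -0.1, -0.6]
width: 1.0
[0.4325 0.1047 0.4048] [[ 1.     -0.0003  0.0013]
 [-0.0013 -0.0014  1.    ]
 [-0.0003 -1.     -0.0014]]
[149.6233 185.0725] [301.5585 192.7343]
```

View pics/w1.png

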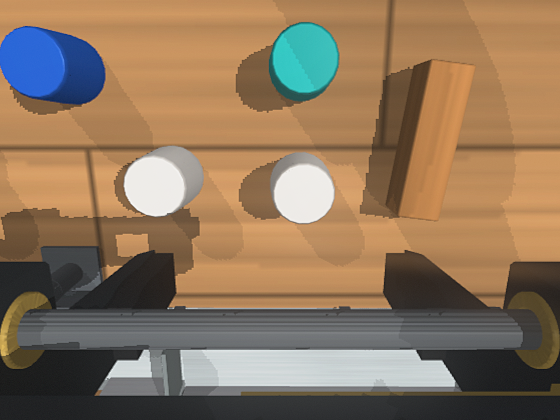

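White cups are at (155,185) and (302,193) in the wrist view. These agree with the top-camera positions to within 5 px. I'll take the one at (302,193) first.

```bash
python3 -m handwheel '[{"dx":0.1,"dy":0.65,"dz":-0.6,"ax":0,"ay":0,"az":0},{"dx":0,"dy":0,"dz":-1,"ax":0,"ay":0,"az":0},{"dx":0,"dy":0,"dz":-1,"ax":0,"ay":0,"az":0},{"dx":0,"dy":0,"dz":-1,"ax":0,"ay":0,"az":0},{"dx":0,"dy":0,"dz":-1,"ax":0,"ay":0,"az":0},{"dx":0,"dy":0,"dz":-1,"ax":0,"ay":0,"az":0},{"dx":0,"dy":0,"dz":-1,"ax":0,"ay":0,"az":0},{"dx":0,"dy":0,"dz":-0.7,"ax":0,"ay":0,"az":0},{"dx":0,"dy":0,"dz":-0.2,"ax":0,"ay":0,"az":0},{"dx":0,"dy":0,"dz":0,"ax":0,"ay":0,"az":0}]' 0
python3 - <<'E'
from h import *
c,f,o=shot("wrist","w2.png")
print(o["eef_pos"],o["wrist_force"])
shot("scene","s2.png",(180,140,460,330),2.5)
E
```

```text
t: 3.88
eef_pos: [0.4377, 0.1284, 0.1823]
tcp_rot: [[1.0, -0.004, -0.007], [0.007, -0.0, 1.0], [-0.004, -1.0, -0.0]]
wrist_force: [-0.9, 0.3, 0.6]
width: 1.003
[0.4377 0.1284 0.1823] [-0.8584  0.2967  0.5898]
```

View pics/w2.png

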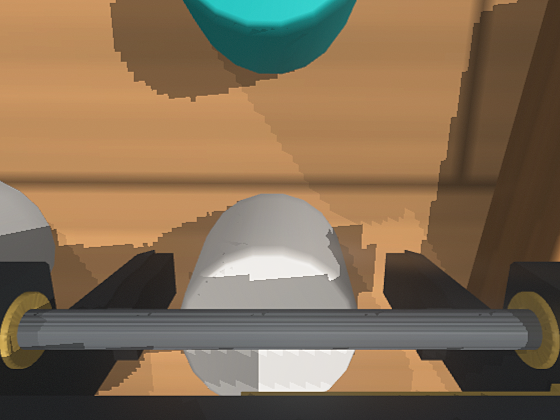

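View pics/s2.png

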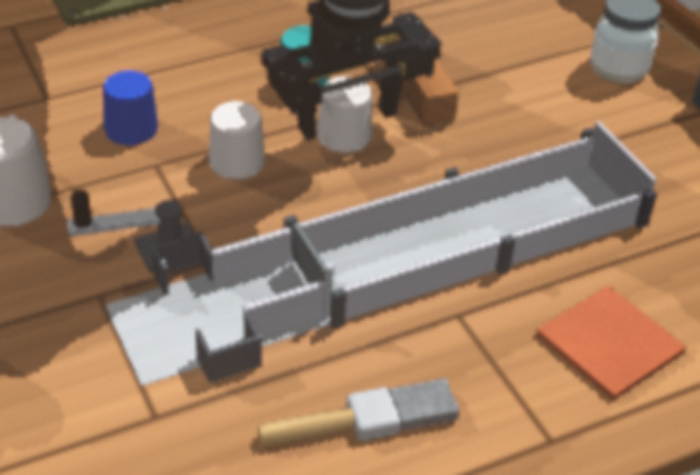

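```bash
python3 -m handwheel '[{"dx":0,"dy":-0.1,"dz":0,"ax":0,"ay":0,"az":0},{"dx":0,"dy":0,"dz":0,"ax":0,"ay":0,"az":0},{"dx":0,"dy":0,"dz":0,"ax":0,"ay":0,"az":0},{"dx":0,"dy":0,"dz":0,"ax":0,"ay":0,"az":0},{"dx":0,"dy":0,"dz":0,"ax":0,"ay":0,"az":0},{"dx":0,"dy":0,"dz":0,"ax":0,"ay":0,"az":0}]' 1
python3 -m handwheel '[{"dx":0,"dy":0,"dz":0.5,"ax":0,"ay":0,"az":0},{"dx":0,"dy":-0.5,"dz":1,"ax":0,"ay":0,"az":0},{"dx":0,"dy":-1,"dz":1,"ax":0,"ay":0,"az":0},{"dx":0,"dy":-1,"dz":1,"ax":0,"ay":0,"az":0},{"dx":0,"dy":-1,"dz":0.5,"ax":0,"ay":0,"az":0},{"dx":0,"dy":-1,"dz":0.5,"ax":0,"ay":0,"az":0},{"dx":0,"dy":-1,"dz":0,"ax":0,"ay":0,"az":0},{"dx":0,"dy":-1,"dz":0,"ax":0,"ay":0,"az":0},{"dx":0,"dy":-1,"dz":0,"ax":0,"ay":0,"az":0},{"dx":0,"dy":0,"dz":0,"ax":0,"ay":0,"az":0}]'
```

```text
t: 4.72
eef_pos: [0.4378, 0.1243, 0.1831]
tcp_rot: [[1.0, -0.003, -0.003], [0.003, -0.0, 1.0], [-0.003, -1.0, -0.0]]
wrist_force: [0.1, 1.8, 4.6]
width: 0.678
t: 5.98
eef_pos: [0.4366, -0.1041, 0.3171]
tcp_rot: [[1.0, -0.007, 0.002], [-0.002, -0.003, 1.0], [-0.007, -1.0, -0.003]]
wrist_force: [0.4, 0.8, -2.1]
width: 0.679
```

```bash
python3 -m handwheel '[{"dx":0.5,"dy":-0.6,"dz":0,"ax":0,"ay":0.2,"az":0},{"dx":1,"dy":0,"dz":0,"ax":0,"ay":0.2,"az":0},{"dx":1,"dy":0,"dz":0,"ax":0,"ay":0,"az":0},{"dx":1,"dy":0,"dz":0,"ax":0,"ay":0,"az":0},{"dx":1,"dy":0,"dz":0,"ax":0,"ay":0,"az":0},{"dx":1,"dy":0,"dz":0,"ax":0,"ay":0,"az":0},{"dx":1,"dy":0,"dz":0,"ax":0,"ay":0,"az":0},{"dx":0,"dy":0,"dz":0,"ax":0,"ay":0,"az":0}]'
python3 - <<'E'
from h import *
c,f,o=shot("wrist","w3.png")
c,f,o=shot("top","t3.png",(100,80,400,300),2.6)
E
```

```text
t: 6.98
eef_pos: [0.6338, -0.1177, 0.317]
tcp_rot: [[0.997, -0.073, -0.004], [0.004, -0.0, 1.0], [-0.073, -0.997, 0.0]]
wrist_force: [0.3, 0.3, -2.2]
width: 0.681
```

View pics/w3.png

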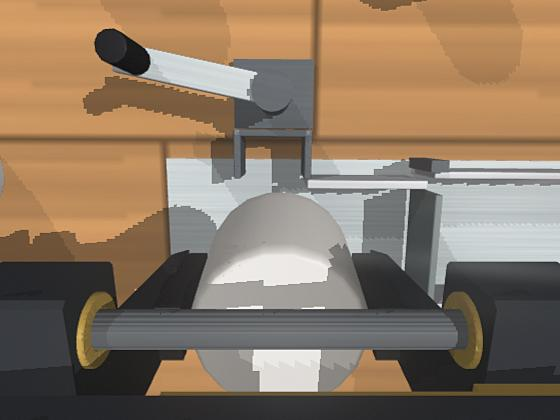

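View pics/t3.png

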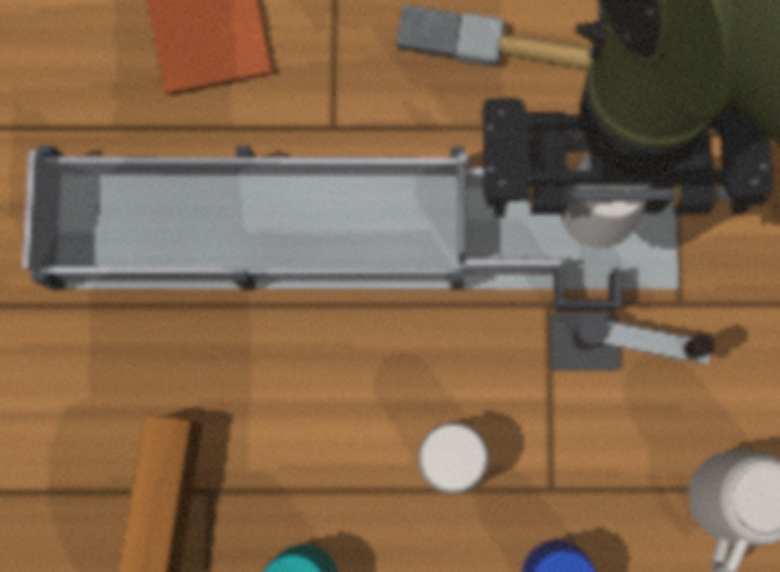

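```bash
python3 -m handwheel '[{"dx":0,"dy":-0.4,"dz":0,"ax":0,"ay":-0.42,"az":0},{"dx":0,"dy":0,"dz":0,"ax":0,"ay":0,"az":0},{"dx":0,"dy":0,"dz":0,"ax":0,"ay":0,"az":0}]'
python3 - <<'E'
from h import *
c,f,o=shot("wrist","w3.png",(150,40,560,260),1.9)
np.savez("w3",F=c[0],cx=c[1],cy=c[2],R=c[3],p=c[4])
print(o["eef_pos"],o["tcp_rot"])
E
```

```text
t: 7.45
eef_pos: [0.632, -0.1308, 0.3179]
tcp_rot: [[1.0, -0.002, -0.004], [0.004, -0.001, 1.0], [-0.002, -1.0, -0.001]]
wrist_force: [-0.6, -0.3, -1.5]
width: 0.68
[ 0.632  -0.1308  0.3179] [[ 1.     -0.0023 -0.0035]
 [ 0.0035 -0.0012  1.    ]
 [-0.0023 -1.     -0.0012]]
```

View pics/w3.png

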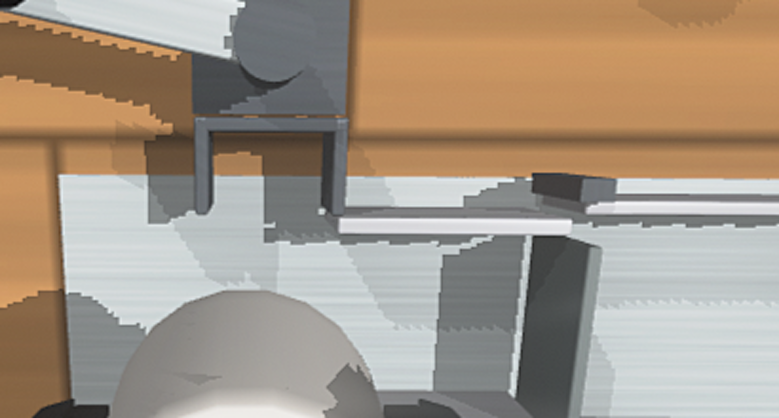

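```bash
python3 - <<'E'
from h import *
d=np.load("w3.npz");c=(d["F"],d["cx"],d["cy"],d["R"],d["p"])
for n,x,y,z in [("jaw inner -132,72",212,130,.04),("jaw inner -88,72",322,131,.04),("wall -86,37",340,233,.045),("wall -3,37",570,233,.045),("pivot -110,100",274,42,.065)]:
    print(n,px2w(c,150+x/1.9,40+y/1.9,z))
E
```

```text
jaw inner -132,72 [ 0.5643 -0.1424  0.04  ]
jaw inner -88,72 [ 0.5645 -0.104   0.04  ]
wall -86,37 [ 0.5995 -0.0971  0.045 ]
wall -3,37 [ 0.5991 -0.0155  0.045 ]
pivot -110,100 [ 0.5385 -0.1221  0.065 ]
```

```bash
python3 -m handwheel '[{"dx":0.13,"dy":0,"dz":-0.9,"ax":0,"ay":0,"az":0},{"dx":0,"dy":0,"dz":-1,"ax":0,"ay":0,"az":0},{"dx":0,"dy":0,"dz":-1,"ax":0,"ay":0,"az":0},{"dx":0,"dy":0,"dz":-1,"ax":0,"ay":0,"az":0},{"dx":0,"dy":0,"dz":-0.4,"ax":0,"ay":0,"az":0},{"dx":0,"dy":0,"dz":0,"ax":0,"ay":0,"az":0},{"dx":0,"dy":0,"dz":0,"ax":0,"ay":0,"az":0}]'
python3 - <<'E'
from h import *
c,f,o=shot("wrist","w4.png")
E
```

```text
t: 8.38
eef_pos: [0.6372, -0.1309, 0.1902]
tcp_rot: [[1.0, 0.002, -0.003], [0.003, -0.001, 1.0], [0.002, -1.0, -0.001]]
wrist_force: [0.4, 0.2, -1.9]
width: 0.677
```

View pics/w4.png

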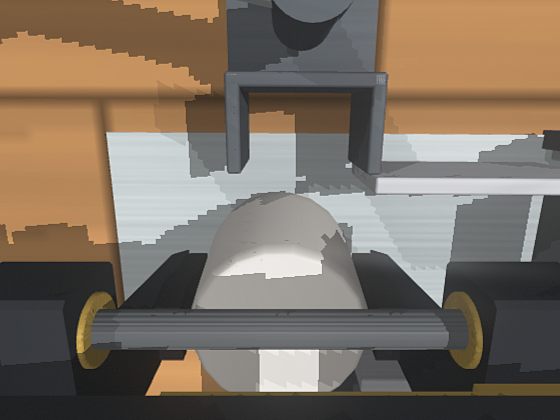

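```bash
python3 -m handwheel '[{"dx":0,"dy":0,"dz":-0.2,"ax":0,"ay":0,"az":0},{"dx":0,"dy":0,"dz":0,"ax":0,"ay":0,"az":0},{"dx":0,"dy":0,"dz":0,"ax":0,"ay":0,"az":0}]'
```

```text
t: 8.8
eef_pos: [0.6369, -0.1313, 0.1833]
tcp_rot: [[1.0, 0.001, -0.003], [0.003, -0.001, 1.0], [0.001, -1.0, -0.001]]
wrist_force: [0.8, 0.5, -0.2]
width: 0.677
```

```bash
python3 -m handwheel '[{"dx":0,"dy":0,"dz":0,"ax":0,"ay":0,"az":0},{"dx":0,"dy":0,"dz":0,"ax":0,"ay":0,"az":0},{"dx":0,"dy":0,"dz":-0.15,"ax":0,"ay":0,"az":0},{"dx":0,"dy":0,"dz":0,"ax":0,"ay":0,"az":0}]' 0.24
python3 -m handwheel '[{"dx":-0.03,"dy":0.2,"dz":0,"ax":0,"ay":0,"az":0},{"dx":0,"dy":0.4,"dz":0,"ax":0,"ay":0,"az":0},{"dx":0,"dy":0.4,"dz":0,"ax":0,"ay":0,"az":0},{"dx":0,"dy":0.4,"dz":0,"ax":0,"ay":0,"az":0},{"dx":0,"dy":0.4,"dz":0,"ax":0,"ay":0,"az":0},{"dx":0,"dy":0.4,"dz":0,"ax":0,"ay":0,"az":0},{"dx":0,"dy":0.3,"dz":0,"ax":0,"ay":0,"az":0},{"dx":0,"dy":0,"dz":0,"ax":0,"ay":0,"az":0}]'
python3 - <<'E'
from h import *
c,f,o=shot("wrist","w5.png")
shot("scene","s5.png",(180,140,460,330),2.5)
E
```

```text
t: 9.3
eef_pos: [0.6362, -0.1312, 0.1778]
tcp_rot: [[1.0, -0.001, -0.003], [0.003, -0.002, 1.0], [-0.001, -1.0, -0.002]]
wrist_force: [-0.6, 0.4, 0.1]
width: 0.762
t: 10.3
eef_pos: [0.6357, -0.0553, 0.1785]
tcp_rot: [[1.0, -0.0, -0.004], [0.004, -0.001, 1.0], [-0.0, -1.0, -0.001]]
wrist_force: [0.1, -1.1, -0.5]
width: 0.761
```

View pics/w5.png

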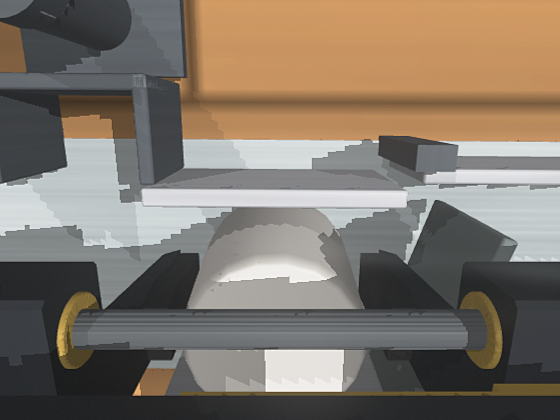

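View pics/s5.png

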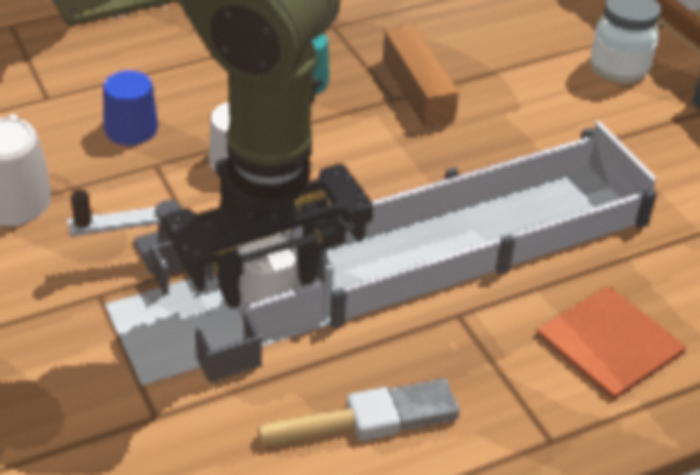

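The flap is opening and the cup stands upright between the fingers, inside the walls. I'll keep pushing.

```bash
python3 -m handwheel '[{"dx":0,"dy":0.3,"dz":0,"ax":0,"ay":0,"az":0},{"dx":0,"dy":0.4,"dz":0,"ax":0,"ay":0,"az":0},{"dx":0,"dy":0.4,"dz":0,"ax":0,"ay":0,"az":0},{"dx":0,"dy":0.4,"dz":0,"ax":0,"ay":0,"az":0},{"dx":0,"dy":0.4,"dz":0,"ax":0,"ay":0,"az":0},{"dx":0,"dy":0.4,"dz":0,"ax":0,"ay":0,"az":0},{"dx":0,"dy":0.4,"dz":0,"ax":0,"ay":0,"az":0},{"dx":0,"dy":0.4,"dz":0,"ax":0,"ay":0,"az":0},{"dx":0,"dy":0.3,"dz":0,"ax":0,"ay":0,"az":0},{"dx":0,"dy":0,"dz":0,"ax":0,"ay":0,"az":0}]'
python3 -m handwheel '[{"dx":0,"dy":0.4,"dz":0,"ax":0,"ay":0,"az":0},{"dx":0,"dy":0.4,"dz":0,"ax":0,"ay":0,"az":0},{"dx":0,"dy":0.4,"dz":0,"ax":0,"ay":0,"az":0},{"dx":0,"dy":0.4,"dz":0,"ax":0,"ay":0,"az":0},{"dx":0,"dy":0.4,"dz":0,"ax":0,"ay":0,"az":0},{"dx":0,"dy":0.4,"dz":0,"ax":0,"ay":0,"az":0},{"dx":0,"dy":0,"dz":0,"ax":0,"ay":0,"az":0},{"dx":0,"dy":0,"dz":0,"ax":0,"ay":0,"az":0}]'
python3 - <<'E'
from h import *
c,f,o=shot("wrist","w6.png")
shot("scene","s6.png",(180,140,460,330),2.5)
E
```

```text
t: 11.65
eef_pos: [0.6357, 0.0478, 0.1786]
tcp_rot: [[1.0, 0.001, -0.005], [0.005, 0.001, 1.0], [0.001, -1.0, 0.001]]
wrist_force: [0.3, 0.1, -0.8]
width: 0.755
t: 12.65
eef_pos: [0.6356, 0.1181, 0.1784]
tcp_rot: [[1.0, -0.0, -0.003], [0.003, -0.001, 1.0], [-0.0, -1.0, -0.001]]
wrist_force: [1.4, -1.0, -0.2]
width: 0.762
```

View pics/w6.png

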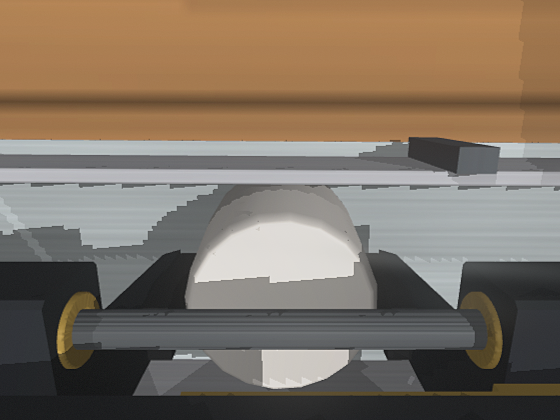

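View pics/s6.png

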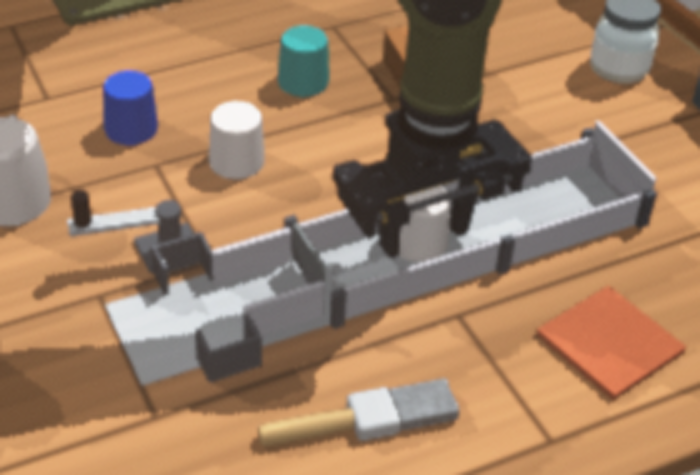

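```bash
python3 -m handwheel '[{"dx":0,"dy":0.3,"dz":0,"ax":0,"ay":0,"az":0},{"dx":0,"dy":0.4,"dz":0,"ax":0,"ay":0,"az":0},{"dx":0,"dy":0.4,"dz":0,"ax":0,"ay":0,"az":0},{"dx":0,"dy":0.4,"dz":0,"ax":0,"ay":0,"az":0},{"dx":0,"dy":0.4,"dz":0,"ax":0,"ay":0,"az":0},{"dx":0,"dy":0.4,"dz":0,"ax":0,"ay":0,"az":0},{"dx":0,"dy":0.3,"dz":0,"ax":0,"ay":0,"az":0},{"dx":0,"dy":0.1,"dz":0,"ax":0,"ay":0,"az":0},{"dx":0,"dy":0,"dz":0,"ax":0,"ay":0,"az":0}]'
python3 -m handwheel '[{"dx":0,"dy":-0.1,"dz":0,"ax":0,"ay":0,"az":0},{"dx":0,"dy":0,"dz":0,"ax":0,"ay":0,"az":0},{"dx":0,"dy":0,"dz":0.5,"ax":0,"ay":0,"az":0},{"dx":0,"dy":0,"dz":1,"ax":0,"ay":0,"az":0},{"dx":0,"dy":0,"dz":1,"ax":0,"ay":0,"az":0},{"dx":0,"dy":0,"dz":1,"ax":0,"ay":0,"az":0},{"dx":0,"dy":0,"dz":1,"ax":0,"ay":0,"az":0},{"dx":0,"dy":0,"dz":1,"ax":0,"ay":0,"az":0},{"dx":0,"dy":0,"dz":1,"ax":0,"ay":0,"az":0}]' 0.1
python3 -m handwheel '[{"dx":-1,"dy":-1,"dz":0,"ax":0,"ay":0,"az":0},{"dx":-1,"dy":-1,"dz":0,"ax":0,"ay":0,"az":0},{"dx":-1,"dy":-1,"dz":0,"ax":0,"ay":0,"az":0},{"dx":-1,"dy":-1,"dz":0,"ax":0,"ay":0,"az":0},{"dx":-1,"dy":-1,"dz":0,"ax":0,"ay":0,"az":0},{"dx":-1,"dy":-1,"dz":0,"ax":0,"ay":0,"az":0},{"dx":-0.8,"dy":-1,"dz":0,"ax":0,"ay":0,"az":0},{"dx":0,"dy":0,"dz":0,"ax":0,"ay":0,"az":0}]' 0
python3 - <<'E'
from h import *
c,f,o=shot("wrist","w7.png")
shot("scene","s7.png",(180,140,460,330),2.5)
c,f,o=shot("top","t7.png",(80,100,400,330),2.4)
E
```

```text
t: 13.88
eef_pos: [0.6355, 0.1992, 0.1784]
tcp_rot: [[1.0, -0.001, -0.003], [0.003, -0.001, 1.0], [-0.001, -1.0, -0.001]]
wrist_force: [0.3, -0.6, -0.1]
width: 0.761
t: 15.0
eef_pos: [0.6354, 0.1959, 0.3756]
tcp_rot: [[1.0, 0.001, -0.003], [0.003, -0.001, 1.0], [0.001, -1.0, -0.001]]
wrist_force: [0.2, -0.2, -0.4]
width: 0.904
t: 16.0
eef_pos: [0.4298, -0.0163, 0.374]
tcp_rot: [[1.0, -0.002, 0.0], [-0.0, -0.004, 1.0], [-0.002, -1.0, -0.004]]
wrist_force: [0.5, 0.2, 0.3]
width: 0.999
```

View pics/w7.png

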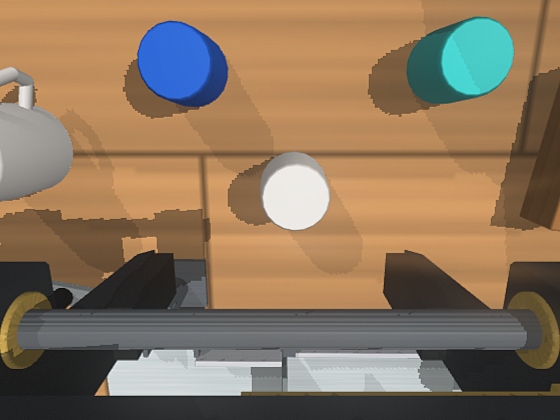

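View pics/t7.png

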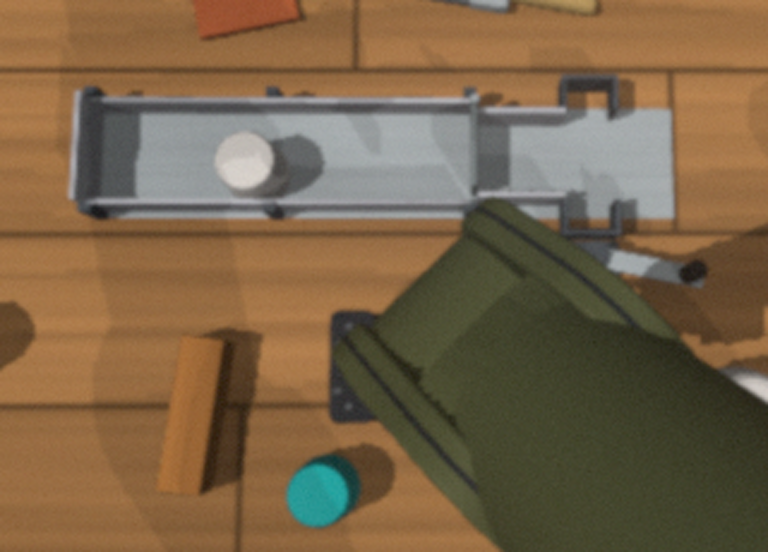

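View pics/s7.png

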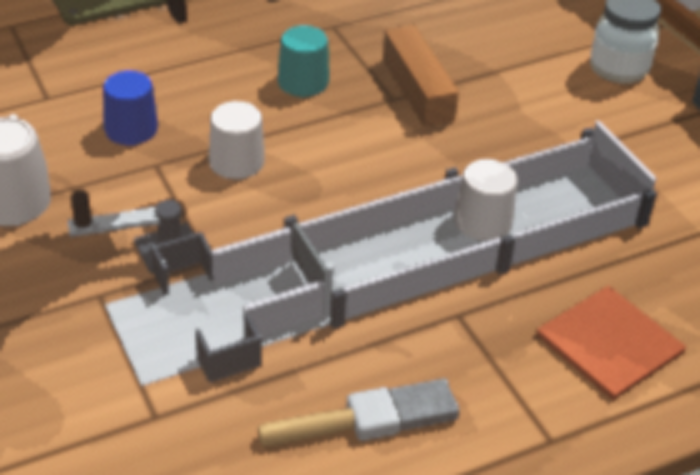

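The first cup stands in the bay and the flap is shut. The second white cup's foot is at (295,196) in the wrist view.

```bash
python3 - <<'E'
from h import *
o=robot.get_obs();f=robot.grab_frame("wrist");c=cam(f,o);print(o["eef_pos"],px2w(c,295,196,.064))
E
```

```text
[ 0.4324 -0.0134  0.3742] [ 0.4326 -0.0004  0.064 ]
```

```bash
python3 -m handwheel '[{"dx":0,"dy":0.35,"dz":-0.5,"ax":0,"ay":0,"az":0},{"dx":0,"dy":0,"dz":-1,"ax":0,"ay":0,"az":0},{"dx":0,"dy":0,"dz":-1,"ax":0,"ay":0,"az":0},{"dx":0,"dy":0,"dz":-1,"ax":0,"ay":0,"az":0},{"dx":0,"dy":0,"dz":-1,"ax":0,"ay":0,"az":0},{"dx":0,"dy":0,"dz":-1,"ax":0,"ay":0,"az":0},{"dx":0,"dy":0,"dz":-0.8,"ax":0,"ay":0,"az":0},{"dx":0,"dy":0,"dz":-0.2,"ax":0,"ay":0,"az":0},{"dx":0,"dy":0,"dz":0,"ax":0,"ay":0,"az":0}]' 0
python3 - <<'E'
from h import *
c,f,o=shot("wrist","w8.png")
E
```

```text
t: 17.32
eef_pos: [0.4322, -0.0034, 0.1901]
tcp_rot: [[1.0, -0.002, -0.005], [0.005, -0.005, 1.0], [-0.003, -1.0, -0.005]]
wrist_force: [0.0, 0.0, 0.1]
width: 0.997
```

View pics/w8.png

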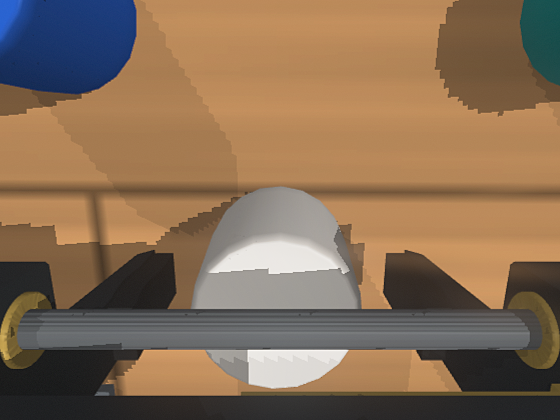

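Centred. I'll lower slightly, close and lift.

```bash
python3 -m handwheel '[{"dx":0,"dy":0,"dz":-0.25,"ax":0,"ay":0,"az":0},{"dx":0,"dy":0,"dz":0,"ax":0,"ay":0,"az":0}]' 0
python3 -m handwheel '[{"dx":0,"dy":0,"dz":0,"ax":0,"ay":0,"az":0},{"dx":0,"dy":0,"dz":0,"ax":0,"ay":0,"az":0},{"dx":0,"dy":0,"dz":0,"ax":0,"ay":0,"az":0},{"dx":0,"dy":0,"dz":0,"ax":0,"ay":0,"az":0},{"dx":0,"dy":0,"dz":0,"ax":0,"ay":0,"az":0},{"dx":0,"dy":0,"dz":0,"ax":0,"ay":0,"az":0}]' 1
python3 -m handwheel '[{"dx":0,"dy":0,"dz":0.5,"ax":0,"ay":0,"az":0},{"dx":0,"dy":-0.5,"dz":1,"ax":0,"ay":0,"az":0},{"dx":0,"dy":-1,"dz":1,"ax":0,"ay":0,"az":0},{"dx":0,"dy":-1,"dz":1,"ax":0,"ay":0,"az":0},{"dx":0,"dy":-1,"dz":0.8,"ax":0,"ay":0,"az":0},{"dx":0,"dy":-0.6,"dz":0.4,"ax":0,"ay":0,"az":0},{"dx":0,"dy":0,"dz":0,"ax":0,"ay":0,"az":0},{"dx":0,"dy":0,"dz":0,"ax":0,"ay":0,"az":0}]'
```

```text
t: 17.62
eef_pos: [0.4318, -0.0042, 0.1833]
tcp_rot: [[1.0, -0.002, -0.003], [0.003, -0.006, 1.0], [-0.002, -1.0, -0.006]]
wrist_force: [0.9, -0.2, -0.2]
width: 1.002
t: 18.38
eef_pos: [0.4316, -0.0044, 0.1834]
tcp_rot: [[1.0, -0.003, -0.003], [0.003, -0.006, 1.0], [-0.003, -1.0, -0.006]]
wrist_force: [-0.6, 0.7, 4.7]
width: 0.677
t: 19.38
eef_pos: [0.4341, -0.1158, 0.3059]
tcp_rot: [[1.0, 0.009, -0.001], [0.001, -0.01, 1.0], [0.009, -1.0, -0.01]]
wrist_force: [0.3, 0.5, -1.8]
width: 0.673
```

```bash
python3 -m handwheel '[{"dx":0.5,"dy":-0.5,"dz":0,"ax":0.06,"ay":0.05,"az":0},{"dx":1,"dy":0,"dz":0,"ax":0,"ay":0,"az":0},{"dx":1,"dy":0,"dz":0,"ax":0,"ay":0,"az":0},{"dx":1,"dy":0,"dz":0,"ax":0,"ay":0,"az":0},{"dx":1,"dy":0,"dz":0,"ax":0,"ay":0,"az":0},{"dx":1,"dy":0,"dz":0,"ax":0,"ay":0,"az":0},{"dx":1,"dy":0,"dz":0,"ax":0,"ay":0,"az":0},{"dx":0.2,"dy":0,"dz":0,"ax":0,"ay":0,"az":0},{"dx":0,"dy":0,"dz":0,"ax":0,"ay":0,"az":0}]'
python3 - <<'E'
from h import *
c,f,o=shot("wrist","w9.png")
E
```

```text
t: 20.5
eef_pos: [0.6348, -0.1303, 0.3054]
tcp_rot: [[1.0, -0.001, -0.002], [0.002, -0.0, 1.0], [-0.001, -1.0, -0.0]]
wrist_force: [-0.5, 1.0, -2.7]
width: 0.675
```

View pics/w9.png

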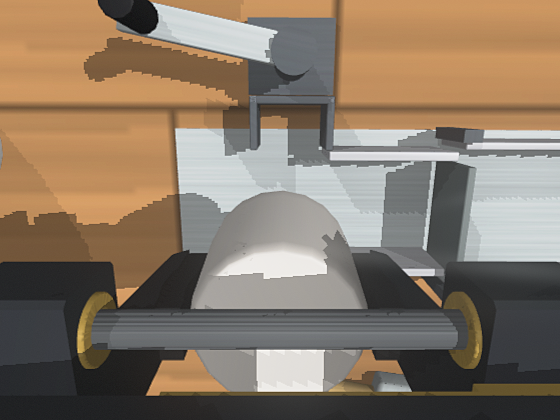

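```bash
python3 -m handwheel '[{"dx":0.05,"dy":0,"dz":-0.7,"ax":0,"ay":0,"az":0},{"dx":0,"dy":0,"dz":-1,"ax":0,"ay":0,"az":0},{"dx":0,"dy":0,"dz":-1,"ax":0,"ay":0,"az":0},{"dx":0,"dy":0,"dz":-0.9,"ax":0,"ay":0,"az":0},{"dx":0,"dy":0,"dz":-0.4,"ax":0,"ay":0,"az":0},{"dx":0,"dy":0,"dz":0,"ax":0,"ay":0,"az":0},{"dx":0,"dy":0,"dz":0,"ax":0,"ay":0,"az":0}]'
```

```text
t: 21.42
eef_pos: [0.6372, -0.1315, 0.1873]
tcp_rot: [[1.0, 0.003, -0.0], [0.0, -0.0, 1.0], [0.003, -1.0, -0.0]]
wrist_force: [0.0, 0.0, -2.2]
width: 0.674
```

```bash
python3 -m handwheel '[{"dx":0,"dy":0,"dz":-0.12,"ax":0,"ay":0,"az":0},{"dx":0,"dy":0,"dz":0,"ax":0,"ay":0,"az":0},{"dx":0,"dy":0,"dz":0,"ax":0,"ay":0,"az":0}]'
python3 -m handwheel '[{"dx":0,"dy":0,"dz":0,"ax":0,"ay":0,"az":0},{"dx":0,"dy":0,"dz":0,"ax":0,"ay":0,"az":0},{"dx":-0.05,"dy":0,"dz":-0.15,"ax":0,"ay":0,"az":0},{"dx":0,"dy":0,"dz":0,"ax":0,"ay":0,"az":0}]' 0.24
python3 - <<'E'
from h import *
c,f,o=shot("wrist","w10.png")
E
```

```text
t: 21.8
eef_pos: [0.6372, -0.1316, 0.1833]
tcp_rot: [[1.0, 0.003, -0.0], [0.0, -0.001, 1.0], [0.003, -1.0, -0.001]]
wrist_force: [0.1, -0.4, 0.6]
width: 0.678
t: 22.3
eef_pos: [0.6349, -0.1316, 0.1778]
tcp_rot: [[1.0, 0.0, -0.001], [0.001, -0.001, 1.0], [0.0, -1.0, -0.001]]
wrist_force: [-1.0, 0.3, -0.5]
width: 0.761
```

View pics/w10.png

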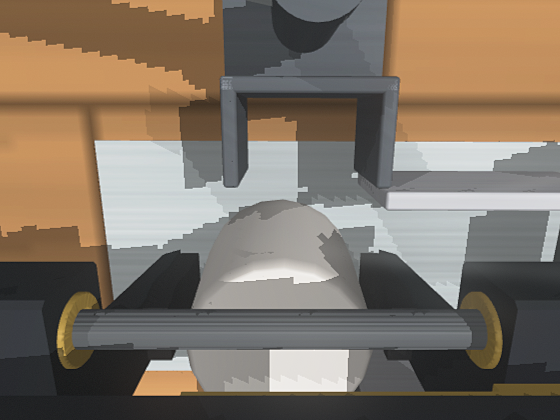

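```bash
python3 -m handwheel '[{"dx":0,"dy":0.2,"dz":0,"ax":0,"ay":0,"az":0},{"dx":0,"dy":0.4,"dz":0,"ax":0,"ay":0,"az":0},{"dx":0,"dy":0.4,"dz":0,"ax":0,"ay":0,"az":0},{"dx":0,"dy":0.4,"dz":0,"ax":0,"ay":0,"az":0},{"dx":0,"dy":0.4,"dz":0,"ax":0,"ay":0,"az":0},{"dx":0,"dy":0.4,"dz":0,"ax":0,"ay":0,"az":0},{"dx":0,"dy":0.3,"dz":0,"ax":0,"ay":0,"az":0},{"dx":0,"dy":0,"dz":0,"ax":0,"ay":0,"az":0}]'
python3 -m handwheel '[{"dx":0,"dy":0.3,"dz":0,"ax":0,"ay":0,"az":0},{"dx":0,"dy":0.4,"dz":0,"ax":0,"ay":0,"az":0},{"dx":0,"dy":0.4,"dz":0,"ax":0,"ay":0,"az":0},{"dx":0,"dy":0.4,"dz":0,"ax":0,"ay":0,"az":0},{"dx":0,"dy":0.4,"dz":0,"ax":0,"ay":0,"az":0},{"dx":0,"dy":0.4,"dz":0,"ax":0,"ay":0,"az":0},{"dx":0,"dy":0.4,"dz":0,"ax":0,"ay":0,"az":0},{"dx":0,"dy":0.4,"dz":0,"ax":0,"ay":0,"az":0},{"dx":0,"dy":0.3,"dz":0,"ax":0,"ay":0,"az":0},{"dx":0,"dy":0,"dz":0,"ax":0,"ay":0,"az":0}]'
python3 -m handwheel '[{"dx":0,"dy":0.4,"dz":0,"ax":0,"ay":0,"az":0},{"dx":0,"dy":0.4,"dz":0,"ax":0,"ay":0,"az":0},{"dx":0,"dy":0.4,"dz":0,"ax":0,"ay":0,"az":0},{"dx":0,"dy":0.4,"dz":0,"ax":0,"ay":0,"az":0},{"dx":0,"dy":0.4,"dz":0,"ax":0,"ay":0,"az":0},{"dx":0,"dy":0.4,"dz":0,"ax":0,"ay":0,"az":0},{"dx":0,"dy":0.2,"dz":0,"ax":0,"ay":0,"az":0},{"dx":0,"dy":0,"dz":0,"ax":0,"ay":0,"az":0},{"dx":0,"dy":0,"dz":0,"ax":0,"ay":0,"az":0}]'
python3 - <<'E'
from h import *
c,f,o=shot("wrist","w11.png")
shot("scene","s11.png",(180,140,460,330),2.5)
E
```

```text
t: 23.35
eef_pos: [0.6354, -0.0557, 0.1785]
tcp_rot: [[1.0, 0.002, -0.002], [0.002, -0.0, 1.0], [0.002, -1.0, -0.0]]
wrist_force: [0.1, -1.9, 0.1]
width: 0.76
t: 24.6
eef_pos: [0.6355, 0.0476, 0.1786]
tcp_rot: [[1.0, 0.003, -0.003], [0.003, 0.003, 1.0], [0.003, -1.0, 0.003]]
wrist_force: [0.3, 0.1, 0.7]
width: 0.763
t: 25.72
eef_pos: [0.6353, 0.1236, 0.1784]
tcp_rot: [[1.0, 0.002, -0.001], [0.001, 0.0, 1.0], [0.002, -1.0, 0.0]]
wrist_force: [-0.3, -0.5, -0.1]
width: 0.764
```

View pics/w11.png

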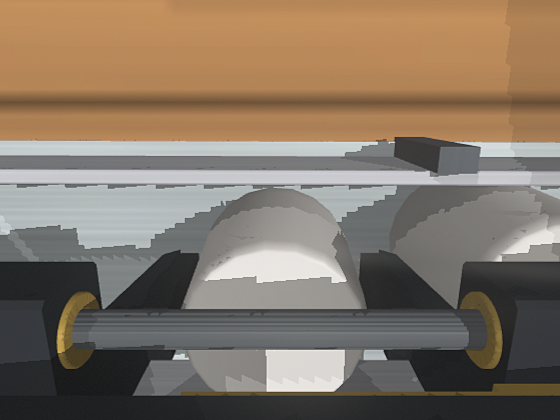

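View pics/s11.png

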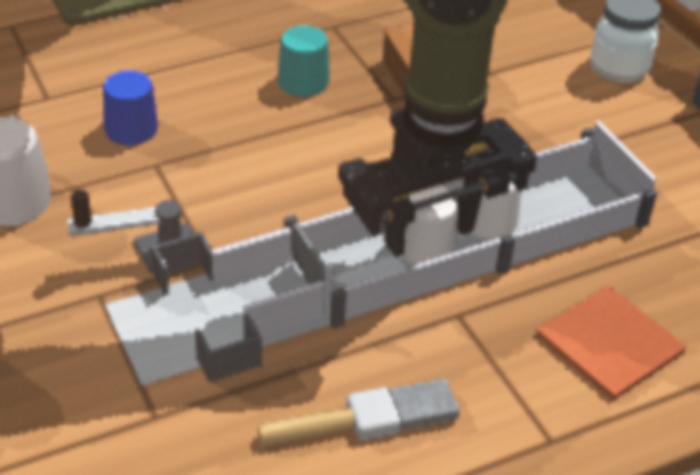

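```bash
python3 -m handwheel '[{"dx":0,"dy":0.3,"dz":0,"ax":0,"ay":0,"az":0},{"dx":0,"dy":0.4,"dz":0,"ax":0,"ay":0,"az":0},{"dx":0,"dy":0.2,"dz":0,"ax":0,"ay":0,"az":0},{"dx":0,"dy":0,"dz":0,"ax":0,"ay":0,"az":0},{"dx":0,"dy":-0.06,"dz":0,"ax":0,"ay":0,"az":0},{"dx":0,"dy":0,"dz":0,"ax":0,"ay":0,"az":0}]'
python3 -m handwheel '[{"dx":0,"dy":0,"dz":0.3,"ax":0,"ay":0,"az":0},{"dx":0,"dy":0,"dz":0.6,"ax":0,"ay":0,"az":0},{"dx":0,"dy":0,"dz":1,"ax":0,"ay":0,"az":0},{"dx":0,"dy":0,"dz":1,"ax":0,"ay":0,"az":0},{"dx":0,"dy":0,"dz":1,"ax":0,"ay":0,"az":0},{"dx":0,"dy":0,"dz":1,"ax":0,"ay":0,"az":0},{"dx":0,"dy":0,"dz":1,"ax":0,"ay":0,"az":0},{"dx":0,"dy":0,"dz":1,"ax":0,"ay":0,"az":0}]'
python3 -m handwheel '[{"dx":-1,"dy":0.5,"dz":0,"ax":0,"ay":0,"az":0},{"dx":-1,"dy":0.5,"dz":0,"ax":0,"ay":0,"az":0},{"dx":-1,"dy":0.5,"dz":0,"ax":0,"ay":0,"az":0},{"dx":-1,"dy":0.5,"dz":0,"ax":0,"ay":0,"az":0},{"dx":-1,"dy":0.5,"dz":0,"ax":0,"ay":0,"az":0},{"dx":-1,"dy":0.5,"dz":0,"ax":0,"ay":0,"az":0},{"dx":-1,"dy":0,"dz":0,"ax":0,"ay":0,"az":0},{"dx":-0.8,"dy":0,"dz":0,"ax":0,"ay":0,"az":0},{"dx":0,"dy":0,"dz":0,"ax":0,"ay":0,"az":0}]' 0
python3 - <<'E'
from h import *
c,f,o=shot("wrist","w12.png")
np.savez("w12",F=c[0],cx=c[1],cy=c[2],R=c[3],p=c[4])
shot("top","t12.png",(80,100,400,330),2.4)
shot("scene","s12.png",(180,140,460,330),2.5)
E
```

```text
t: 26.58
eef_pos: [0.6351, 0.1487, 0.1783]
tcp_rot: [[1.0, 0.001, -0.001], [0.001, 0.0, 1.0], [0.001, -1.0, 0.0]]
wrist_force: [0.8, 0.7, 0.3]
width: 0.762
t: 27.58
eef_pos: [0.635, 0.1488, 0.388]
tcp_rot: [[1.0, 0.003, -0.001], [0.001, 0.0, 1.0], [0.003, -1.0, 0.0]]
wrist_force: [0.9, -0.2, 0.3]
width: 0.758
t: 28.7
eef_pos: [0.3999, 0.239, 0.3867]
tcp_rot: [[1.0, 0.003, -0.004], [0.004, -0.001, 1.0], [0.003, -1.0, -0.001]]
wrist_force: [0.5, 0.2, 0.5]
width: 1.0
```

View pics/w12.png

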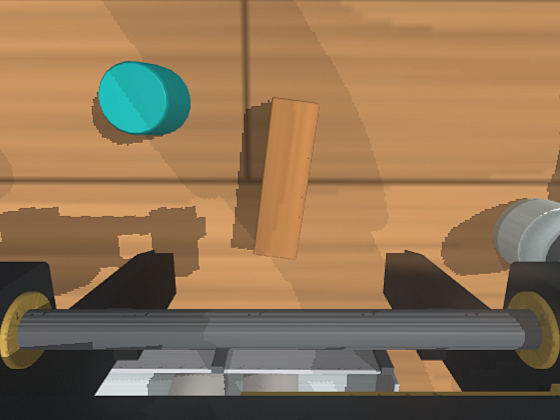

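View pics/t12.png

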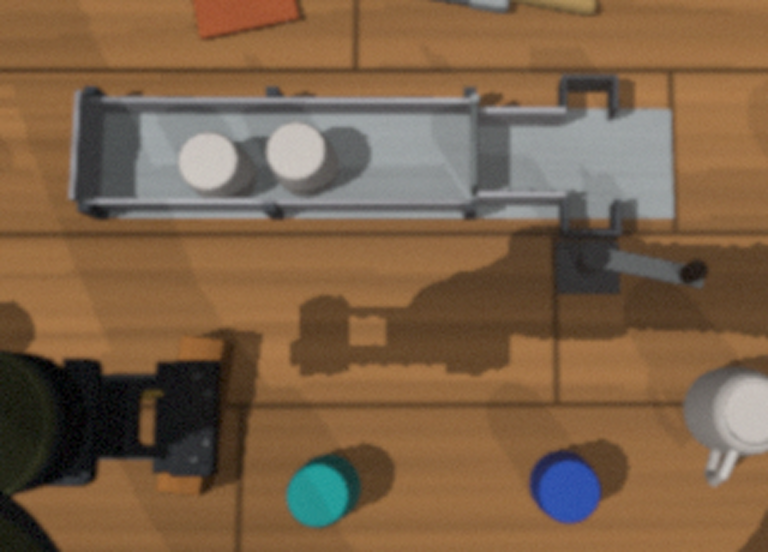

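View pics/s12.png

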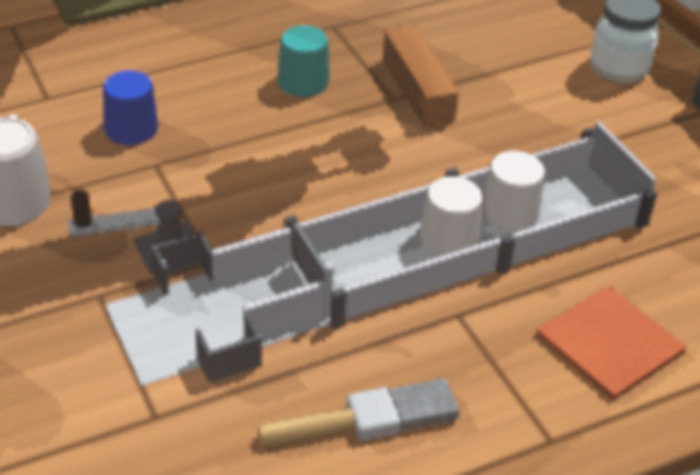

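Both cups stand in the bay and the flap is shut. Block top corners in the wrist view are (274,97), (319,102), (298,259) and (255,254).

```bash
python3 - <<'E'
from h import *
d=np.load("w12.npz");c=(d["F"],d["cx"],d["cy"],d["R"],d["p"])
P=np.array([px2w(c,u,v,.045) for u,v in [(274,97),(319,102),(298,259),(255,254)]]);print(P,P.mean(0))
L=(P[2]+P[3]-P[0]-P[1])/2;W=(P[1]-P[0]+P[2]-P[3])/2
print(np.linalg.norm(L),np.linalg.norm(W),np.degrees(np.arctan2(L[1],L[0])))
E
```

```text
[[0.3243 0.2349 0.045 ]
 [0.3281 0.2719 0.045 ]
 [0.4666 0.257  0.045 ]
 [0.4618 0.2176 0.045 ]] [0.3952 0.2454 0.045 ]
0.13894175440497653 0.038452889507499435 -6.659613982330741
```

```bash
python3 -m handwheel '[{"dx":-0.15,"dy":0.17,"dz":-0.5,"ax":0,"ay":0,"az":-0.66},{"dx":0,"dy":0,"dz":-1,"ax":0,"ay":0,"az":0},{"dx":0,"dy":0,"dz":-1,"ax":0,"ay":0,"az":0},{"dx":0,"dy":0,"dz":-1,"ax":0,"ay":0,"az":0},{"dx":0,"dy":0,"dz":-1,"ax":0,"ay":0,"az":0},{"dx":0,"dy":0,"dz":-1,"ax":0,"ay":0,"az":0},{"dx":0,"dy":0,"dz":-1,"ax":0,"ay":0,"az":0},{"dx":0,"dy":0,"dz":-0.4,"ax":0,"ay":0,"az":0},{"dx":0,"dy":0,"dz":0,"ax":0,"ay":0,"az":0}]' 0
python3 - <<'E'
from h import *
c,f,o=shot("wrist","w13.png")
E
```

```text
t: 29.98
eef_pos: [0.3975, 0.244, 0.1774]
tcp_rot: [[0.993, 0.002, 0.114], [-0.114, -0.002, 0.993], [0.002, -1.0, -0.002]]
wrist_force: [0.2, -0.1, 0.7]
width: 1.002
```

View pics/w13.png

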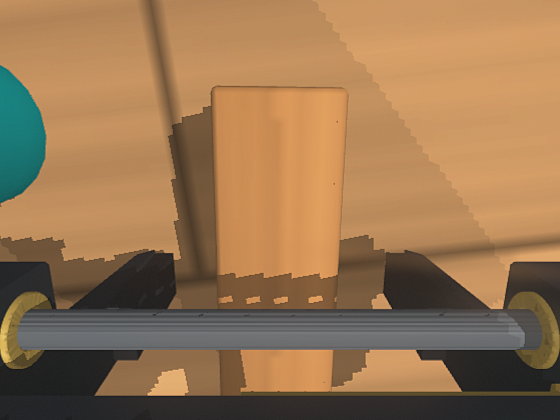

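```bash
python3 -m handwheel '[{"dx":0,"dy":0,"dz":0,"ax":0,"ay":0,"az":0},{"dx":0,"dy":0,"dz":0,"ax":0,"ay":0,"az":0},{"dx":0,"dy":0,"dz":0,"ax":0,"ay":0,"az":0},{"dx":0,"dy":0,"dz":0,"ax":0,"ay":0,"az":0},{"dx":0,"dy":0,"dz":0,"ax":0,"ay":0,"az":0},{"dx":0,"dy":0,"dz":0,"ax":0,"ay":0,"az":0},{"dx":0,"dy":0,"dz":0,"ax":0,"ay":0,"az":0},{"dx":0,"dy":0,"dz":0,"ax":0,"ay":0,"az":0},{"dx":0,"dy":0,"dz":0,"ax":0,"ay":0,"az":0}]' 1
python3 - <<'E'
from h import *
c,f,o=shot("wrist","w14.png")
R=np.array(o["tcp_rot"]);p=np.array(o["eef_pos"]);print(p)
for u,v in [(213,87),(347,89)]:
    print(R.T@(px2w(c,u,v,.045)-p))
E
```

```text
t: 31.15
eef_pos: [0.3969, 0.2436, 0.1785]
tcp_rot: [[0.993, 0.002, 0.115], [-0.115, -0.001, 0.993], [0.002, -1.0, -0.001]]
wrist_force: [-0.1, -0.3, 2.2]
width: 0.45
[0.3969 0.2436 0.1785]
[-0.0719  0.1333 -0.0184]
[-0.0714  0.1333  0.0201]
```

View pics/w14.png

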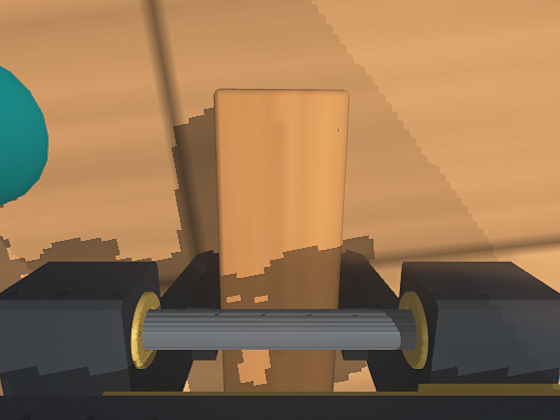

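```bash
python3 -m handwheel '[{"dx":0,"dy":0,"dz":0.4,"ax":0,"ay":0,"az":0},{"dx":0,"dy":0,"dz":0.8,"ax":0,"ay":0,"az":0.3},{"dx":0,"dy":-0.5,"dz":0.9,"ax":0,"ay":0,"az":0.36},{"dx":0,"dy":-0.8,"dz":0.9,"ax":0,"ay":0,"az":0},{"dx":0,"dy":-0.9,"dz":0.9,"ax":0,"ay":0,"az":0},{"dx":0,"dy":-0.9,"dz":0.5,"ax":0,"ay":0,"az":0},{"dx":0,"dy":-0.9,"dz":0,"ax":0,"ay":0,"az":0},{"dx":0,"dy":-0.9,"dz":0,"ax":0,"ay":0,"az":0},{"dx":0,"dy":-0.9,"dz":0,"ax":0,"ay":0,"az":0},{"dx":0,"dy":-0.9,"dz":0,"ax":0,"ay":0,"az":0}]'
python3 -m handwheel '[{"dx":0,"dy":-0.9,"dz":0,"ax":0,"ay":0,"az":0},{"dx":0,"dy":-0.9,"dz":0,"ax":0,"ay":0,"az":0},{"dx":0.4,"dy":-0.9,"dz":0,"ax":0,"ay":0,"az":0},{"dx":0.8,"dy":-0.9,"dz":0,"ax":0,"ay":0,"az":0},{"dx":0.8,"dy":-0.9,"dz":0,"ax":0,"ay":0,"az":0},{"dx":0.8,"dy":-0.3,"dz":0,"ax":0,"ay":0,"az":0},{"dx":0,"dy":0,"dz":0,"ax":0,"ay":0,"az":0}]'
```

```text
t: 32.45
eef_pos: [0.3967, 0.0419, 0.3102]
tcp_rot: [[1.0, 0.001, -0.001], [0.001, -0.0, 1.0], [0.001, -1.0, -0.0]]
wrist_force: [0.2, 0.2, -2.7]
width: 0.451
t: 33.33
eef_pos: [0.482, -0.1021, 0.3099]
tcp_rot: [[1.0, 0.003, 0.002], [-0.002, 0.0, 1.0], [0.003, -1.0, 0.0]]
wrist_force: [-0.2, 0.7, -2.1]
width: 0.45
```

```bash
python3 -m handwheel '[{"dx":0.8,"dy":-0.3,"dz":0,"ax":0,"ay":0,"az":0},{"dx":0.9,"dy":-0.3,"dz":0,"ax":0,"ay":0,"az":0},{"dx":0.9,"dy":0,"dz":0,"ax":0,"ay":0,"az":0},{"dx":0.9,"dy":0,"dz":0,"ax":0,"ay":0,"az":0},{"dx":0.9,"dy":0,"dz":0,"ax":0,"ay":0,"az":0},{"dx":0.7,"dy":0,"dz":0,"ax":0,"ay":0,"az":0},{"dx":0,"dy":0,"dz":0,"ax":0,"ay":0,"az":0},{"dx":0,"dy":0,"dz":0,"ax":0,"ay":0,"az":0}]'
python3 - <<'E'
from h import *
c,f,o=shot("wrist","w15.png")
np.savez("w15",F=c[0],cx=c[1],cy=c[2],R=c[3],p=c[4])
shot("wrist","w15b.png",(150,0,450,220),2.6)
E
```

```text
t: 34.33
eef_pos: [0.6325, -0.1187, 0.3098]
tcp_rot: [[1.0, -0.001, -0.002], [0.002, -0.001, 1.0], [-0.001, -1.0, -0.001]]
wrist_force: [0.3, 0.3, -1.9]
width: 0.451
```

View pics/w15.png

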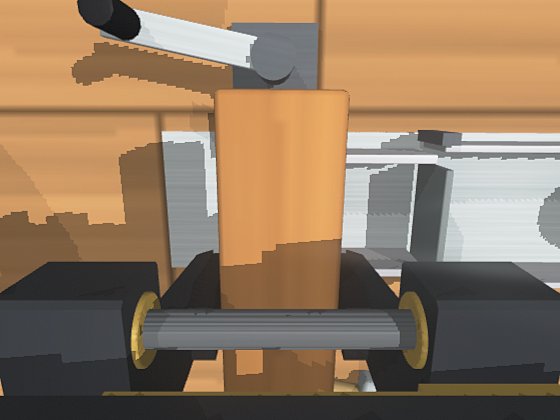

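View pics/w15b.png

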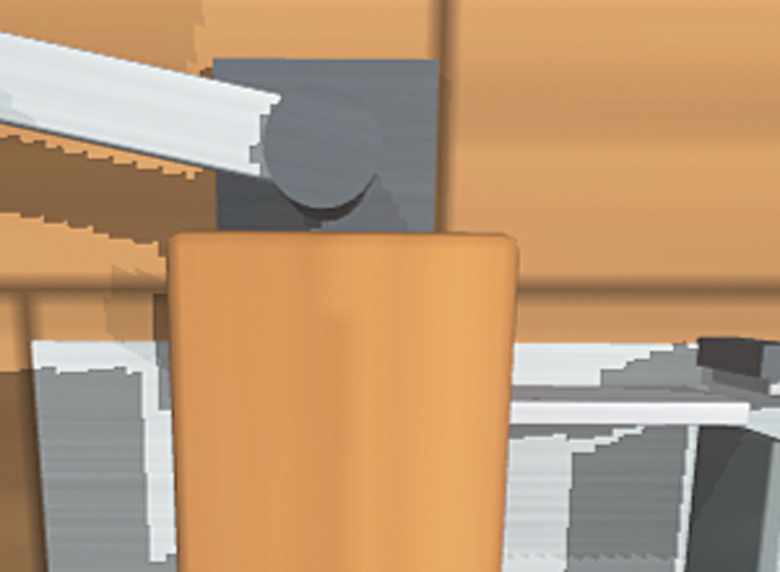

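```bash
python3 - <<'E'
from h import *
d=np.load("w15.npz");c=(d["F"],d["cx"],d["cy"],d["R"],d["p"])
G=lambda x,y:(150+x/2.6,y/2.6)
for n,x,y,z in [("wall -3,37",748,423,.045),("wall,37",515,423,.045)]: print(n,px2w(c,*G(x,y),z))
R=c[3]
for x,y in [(172,236),(517,236)]: print(px2w(c,*G(x,y),.1765)-np.array([.6325,-.1187,.3098]))
E
python3 -m handwheel '[{"dx":0.13,"dy":-0.13,"dz":-0.4,"ax":0,"ay":0,"az":0.01},{"dx":0,"dy":0,"dz":-0.8,"ax":0,"ay":0,"az":0},{"dx":0,"dy":0,"dz":-0.8,"ax":0,"ay":0,"az":0},{"dx":0,"dy":0,"dz":-0.6,"ax":0,"ay":0,"az":0},{"dx":0,"dy":0,"dz":0,"ax":0,"ay":0,"az":0},{"dx":0,"dy":0,"dz":0,"ax":0,"ay":0,"az":0}]'
python3 - <<'E'
from h import *
c,f,o=shot("wrist","w16.png")
shot("scene","s16.png",(190,180,330,310),5)
shot("top","t16.png",(250,110,400,240),5)
E
```

```text
wall -3,37 [ 0.5992 -0.0149  0.045 ]
wall,37 [ 0.5993 -0.0734  0.045 ]
[-0.0709 -0.0179 -0.1333]
[-0.071   0.0204 -0.1333]
t: 35.17
eef_pos: [0.6381, -0.1231, 0.233]
tcp_rot: [[1.0, 0.003, -0.002], [0.002, -0.0, 1.0], [0.003, -1.0, -0.0]]
wrist_force: [0.3, 0.4, -2.1]
width: 0.451
```

View pics/w16.png

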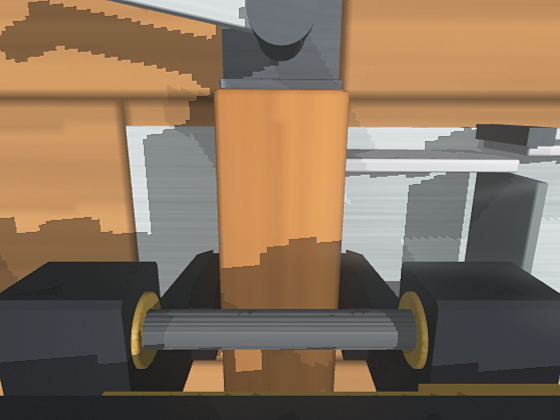

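View pics/s16.png

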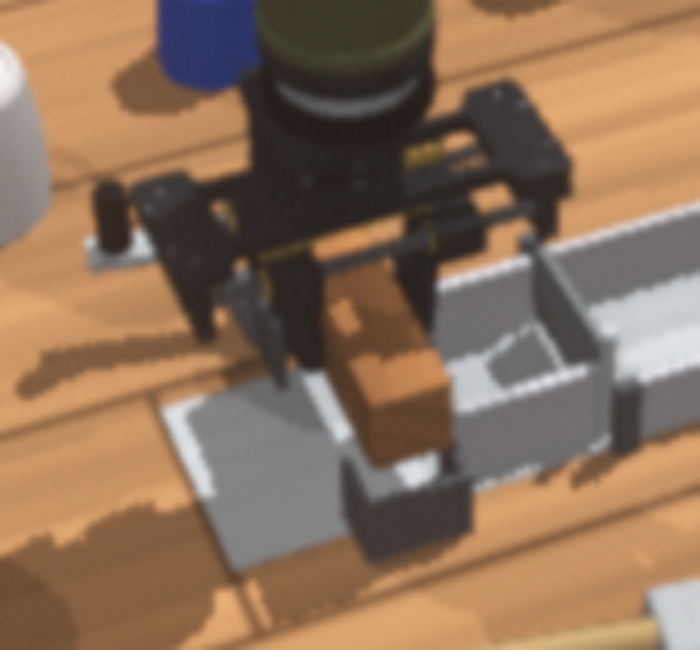

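View pics/t16.png

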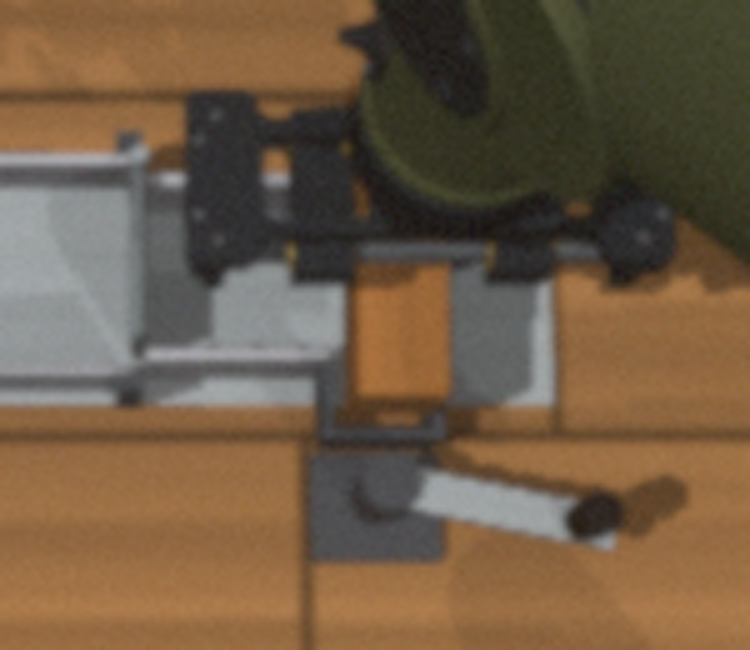

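```bash
python3 -m handwheel '[{"dx":-0.02,"dy":0,"dz":-0.3,"ax":0,"ay":0.02,"az":0.01},{"dx":0,"dy":0,"dz":-0.3,"ax":0,"ay":0,"az":0},{"dx":0,"dy":0,"dz":0,"ax":0,"ay":0,"az":0},{"dx":0,"dy":0,"dz":0,"ax":0,"ay":0,"az":0}]'; python3 -c "
from h import *
o=robot.get_obs();print(o['eef_pos'],o['tcp_rot'],o['wrist_force'],o['torque'])"
```

```text
t: 35.83
eef_pos: [0.6371, -0.1231, 0.2142]
tcp_rot: [[1.0, -0.002, -0.004], [0.004, -0.0, 1.0], [-0.002, -1.0, -0.0]]
wrist_force: [0.3, -0.8, -2.1]
width: 0.45
[ 0.6371 -0.1231  0.2142] [[ 1.     -0.0022 -0.0041]
 [ 0.0041 -0.0003  1.    ]
 [-0.0022 -1.     -0.0003]] [ 0.2872 -0.8154 -2.1074] [0.009  0.0224 0.0211]
```

The block has entered the pocket with no contact force. I'll keep lowering.

```bash
python3 -m handwheel '[{"dx":0,"dy":0,"dz":-0.3,"ax":0,"ay":0,"az":-0.02},{"dx":0,"dy":0,"dz":-0.3,"ax":0,"ay":0,"az":0},{"dx":0,"dy":0,"dz":-0.3,"ax":0,"ay":0,"az":0},{"dx":0,"dy":0,"dz":-0.15,"ax":0,"ay":0,"az":0},{"dx":0,"dy":0,"dz":0,"ax":0,"ay":0,"az":0},{"dx":0,"dy":0,"dz":0,"ax":0,"ay":0,"az":0}]'
```

```text
t: 36.58
eef_pos: [0.6372, -0.1231, 0.1831]
tcp_rot: [[1.0, -0.002, -0.001], [0.001, -0.0, 1.0], [-0.002, -1.0, -0.0]]
wrist_force: [-0.3, 0.5, -2.4]
width: 0.452
```

```bash
python3 -m handwheel '[{"dx":0,"dy":0,"dz":-0.14,"ax":0,"ay":0,"az":0},{"dx":0,"dy":0,"dz":0,"ax":0,"ay":0,"az":0},{"dx":0,"dy":0,"dz":0,"ax":0,"ay":0,"az":0}]'
```

```text
t: 36.95
eef_pos: [0.6372, -0.1232, 0.1787]
tcp_rot: [[1.0, -0.002, -0.001], [0.001, -0.0, 1.0], [-0.002, -1.0, -0.0]]
wrist_force: [0.6, -0.3, -1.3]
width: 0.451
```

```bash
python3 -m handwheel '[{"dx":0,"dy":0,"dz":-0.02,"ax":0,"ay":0,"az":0},{"dx":0,"dy":0,"dz":0,"ax":0,"ay":0,"az":0},{"dx":0,"dy":0,"dz":0,"ax":0,"ay":0,"az":0},{"dx":0,"dy":0,"dz":0,"ax":0,"ay":0,"az":0},{"dx":0,"dy":0,"dz":0.5,"ax":0,"ay":0,"az":0},{"dx":0,"dy":0,"dz":1,"ax":0,"ay":0,"az":0},{"dx":0,"dy":0,"dz":1,"ax":0,"ay":0,"az":0},{"dx":0,"dy":0,"dz":1,"ax":0,"ay":0,"az":0},{"dx":0,"dy":0,"dz":1,"ax":0,"ay":0,"az":0},{"dx":0,"dy":0,"dz":0,"ax":0,"ay":0,"az":0}]' 0.3
python3 - <<'E'
from h import *
c,f,o=shot("wrist","w17.png")
np.savez("w17",F=c[0],cx=c[1],cy=c[2],R=c[3],p=c[4])
shot("scene","s17.png",(190,180,330,310),5)
E
```

```text
t: 38.2
eef_pos: [0.638, -0.1228, 0.3166]
tcp_rot: [[1.0, 0.004, -0.0], [0.0, -0.0, 1.0], [0.004, -1.0, -0.0]]
wrist_force: [-0.4, -1.0, -0.4]
width: 0.699
```

View pics/w17.png

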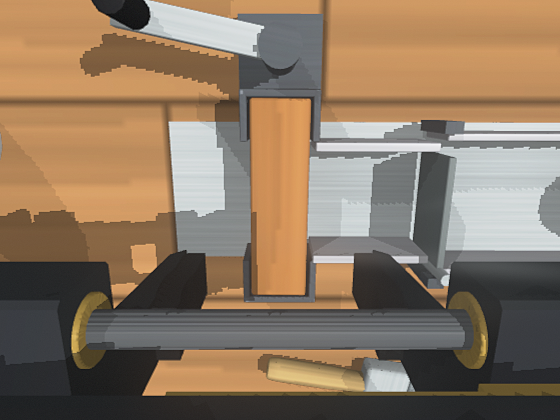

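View pics/s17.png

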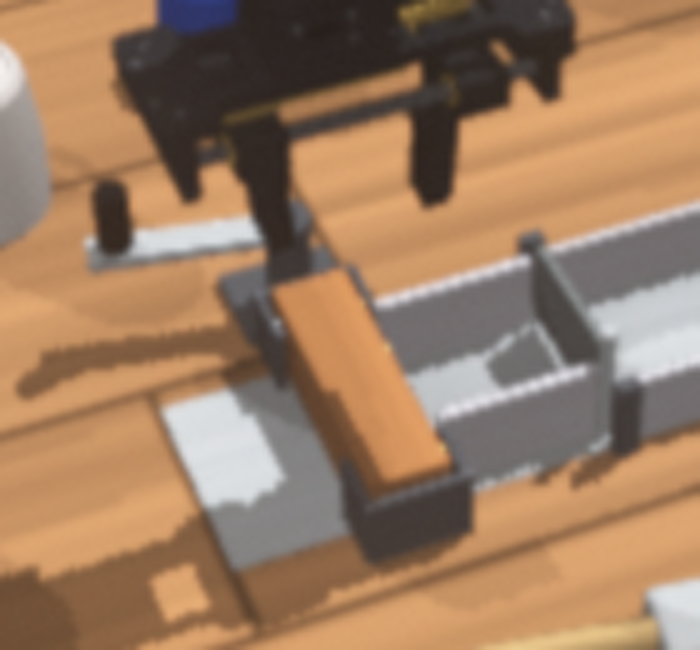

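The block lies flat in the pocket. Next is the lever: I'll close the fingers and go behind the knob, on its -x side.

```bash
python3 -m handwheel '[{"dx":-0.5,"dy":-0.4,"dz":0,"ax":0,"ay":-0.02,"az":0},{"dx":-1,"dy":-0.6,"dz":0,"ax":0,"ay":0,"az":0},{"dx":-1,"dy":-0.6,"dz":0,"ax":0,"ay":0,"az":0},{"dx":-1,"dy":-0.6,"dz":0,"ax":0,"ay":0,"az":0},{"dx":-1,"dy":-0.55,"dz":0,"ax":0,"ay":0,"az":0},{"dx":-0.7,"dy":0,"dz":0,"ax":0,"ay":0,"az":0},{"dx":0,"dy":0,"dz":0,"ax":0,"ay":0,"az":0},{"dx":0,"dy":0,"dz":0,"ax":0,"ay":0,"az":0}]' 1
python3 - <<'E'
from h import *
c,f,o=shot("wrist","w18.png")
shot("top","t18.png",(250,110,460,310),3)
E
```

```text
t: 39.3
eef_pos: [0.482, -0.2054, 0.3128]
tcp_rot: [[1.0, 0.002, -0.001], [0.001, 0.0, 1.0], [0.002, -1.0, 0.0]]
wrist_force: [-0.6, 0.4, 0.4]
width: 0.008
```

View pics/w18.png

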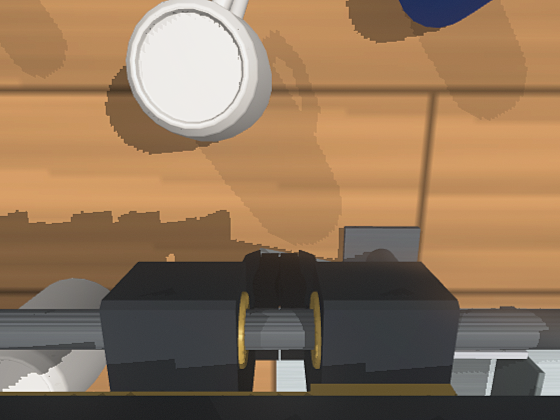

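View pics/t18.png

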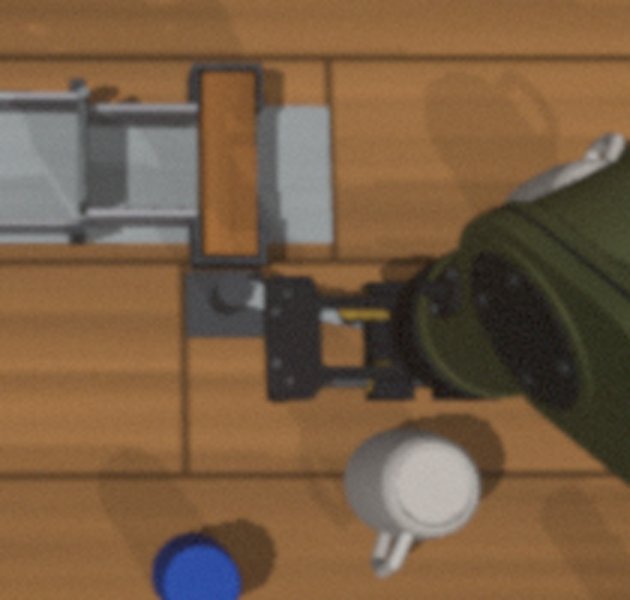

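```bash
python3 - <<'E'
from h import *
o=robot.get_obs();f=robot.grab_frame("wrist");c=cam(f,o)
print(px2w(c,190,67,.092),px2w(c,205,138,.06),w2px(c,[.5176,-.205,.095]))
E
```

```text
[ 0.3962 -0.2495  0.092 ] [ 0.4335 -0.2499  0.06  ] [278.3119 290.1792]
```

```bash
python3 -m handwheel '[{"dx":0,"dy":0,"dz":-0.6,"ax":0,"ay":0,"az":0},{"dx":0,"dy":0,"dz":-0.8,"ax":0,"ay":0,"az":0},{"dx":0,"dy":0,"dz":-0.8,"ax":0,"ay":0,"az":0},{"dx":0,"dy":0,"dz":-0.5,"ax":0,"ay":0,"az":0},{"dx":0,"dy":0,"dz":0,"ax":0,"ay":0,"az":0},{"dx":0,"dy":0,"dz":0,"ax":0,"ay":0,"az":0}]'
python3 - <<'E'
from h import *
shot("scene","s18.png",(150,150,330,290),4)
E
```

```text
t: 40.2
eef_pos: [0.4815, -0.2055, 0.2324]
tcp_rot: [[1.0, 0.002, -0.001], [0.001, -0.0, 1.0], [0.002, -1.0, -0.0]]
wrist_force: [1.4, -0.9, 0.3]
width: 0.005
```

View pics/s18.png

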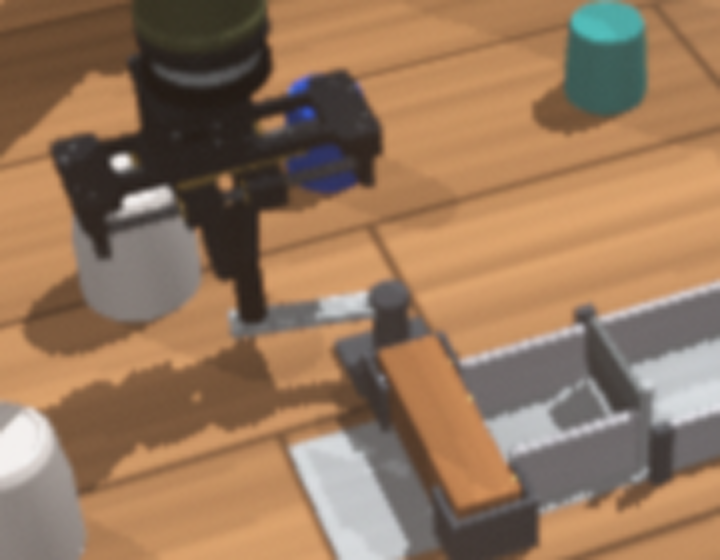

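```bash
python3 -m handwheel '[{"dx":0.4,"dy":0,"dz":0,"ax":0,"ay":0,"az":0},{"dx":0.4,"dy":0,"dz":0,"ax":0,"ay":0,"az":0},{"dx":0.4,"dy":0,"dz":0,"ax":0,"ay":0,"az":0},{"dx":0.4,"dy":0,"dz":0,"ax":0,"ay":0,"az":0},{"dx":0.4,"dy":0.1,"dz":0,"ax":0,"ay":0,"az":0},{"dx":0.4,"dy":0.15,"dz":0,"ax":0,"ay":0,"az":0},{"dx":0.4,"dy":0.2,"dz":0,"ax":0,"ay":0,"az":0},{"dx":0.4,"dy":0.2,"dz":0,"ax":0,"ay":0,"az":0},{"dx":0,"dy":0,"dz":0,"ax":0,"ay":0,"az":0}]'
python3 - <<'E'
from h import *
shot("scene","s19.png",(150,150,330,290),4)
shot("top","t19.png",(250,110,460,310),3)
E
```

```text
t: 41.38
eef_pos: [0.5783, -0.1844, 0.2322]
tcp_rot: [[1.0, 0.004, -0.003], [0.003, 0.001, 1.0], [0.004, -1.0, 0.001]]
wrist_force: [-0.3, 0.1, -0.6]
width: 0.003
```

View pics/s19.png

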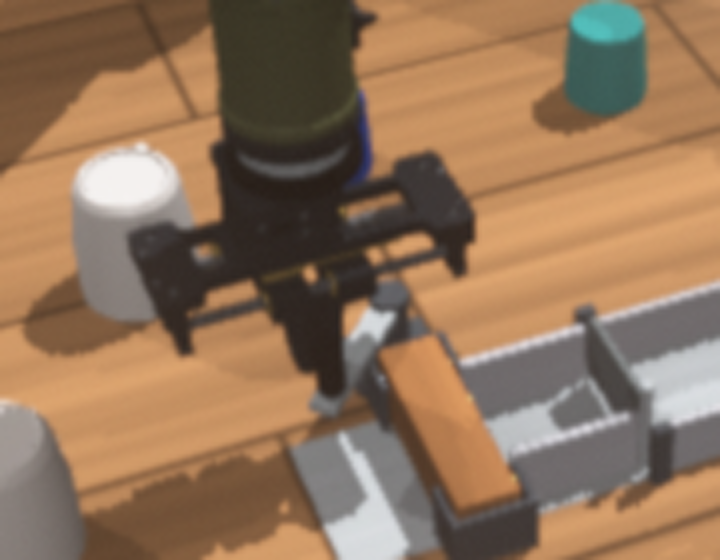

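View pics/t19.png

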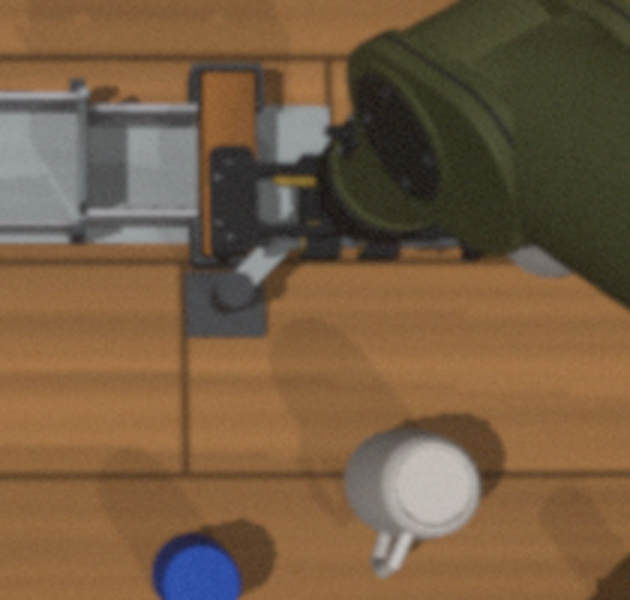

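```bash
python3 -m handwheel '[{"dx":-0.4,"dy":-0.4,"dz":0,"ax":0,"ay":0,"az":0},{"dx":0,"dy":-0.8,"dz":0,"ax":0,"ay":0,"az":0},{"dx":0.6,"dy":-0.2,"dz":0,"ax":0,"ay":0,"az":0},{"dx":0.8,"dy":0,"dz":0,"ax":0,"ay":0,"az":0},{"dx":0.1,"dy":0,"dz":0,"ax":0,"ay":-0.03,"az":0},{"dx":0,"dy":0,"dz":0,"ax":0,"ay":0,"az":0}]'
python3 - <<'E'
from h import *
shot("scene","s20.png",(150,150,330,290),4)
E
```

```text
t: 42.22
eef_pos: [0.6089, -0.2289, 0.2319]
tcp_rot: [[1.0, 0.005, -0.0], [0.0, -0.001, 1.0], [0.005, -1.0, -0.001]]
wrist_force: [-0.3, -0.1, 0.3]
width: 0.005
```

View pics/s20.png

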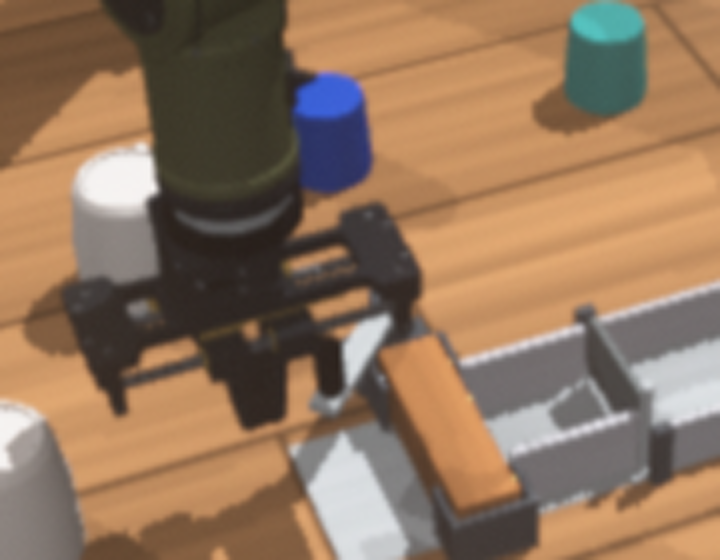

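```bash
python3 -m handwheel '[{"dx":0,"dy":0.4,"dz":0,"ax":0,"ay":0,"az":0},{"dx":0,"dy":0.4,"dz":0,"ax":0,"ay":0,"az":0},{"dx":0.1,"dy":0.4,"dz":0,"ax":0,"ay":0,"az":0},{"dx":0.1,"dy":0.4,"dz":0,"ax":0,"ay":0,"az":0},{"dx":0.1,"dy":0.4,"dz":0,"ax":0,"ay":0,"az":0},{"dx":0,"dy":0.3,"dz":0,"ax":0,"ay":0,"az":0},{"dx":0,"dy":0.2,"dz":0,"ax":0,"ay":0,"az":0},{"dx":0,"dy":0,"dz":0,"ax":0,"ay":0,"az":0},{"dx":0,"dy":0,"dz":0,"ax":0,"ay":0,"az":0}]'
python3 - <<'E'
from h import *
shot("scene","s21.png",(150,150,330,290),4)
shot("top","t21.png",(250,110,460,310),3)
E
```

```text
t: 43.4
eef_pos: [0.6186, -0.1531, 0.2318]
tcp_rot: [[1.0, 0.006, -0.001], [0.001, -0.0, 1.0], [0.006, -1.0, -0.0]]
wrist_force: [-0.4, -0.8, -0.3]
width: 0.003
```

View pics/s21.png

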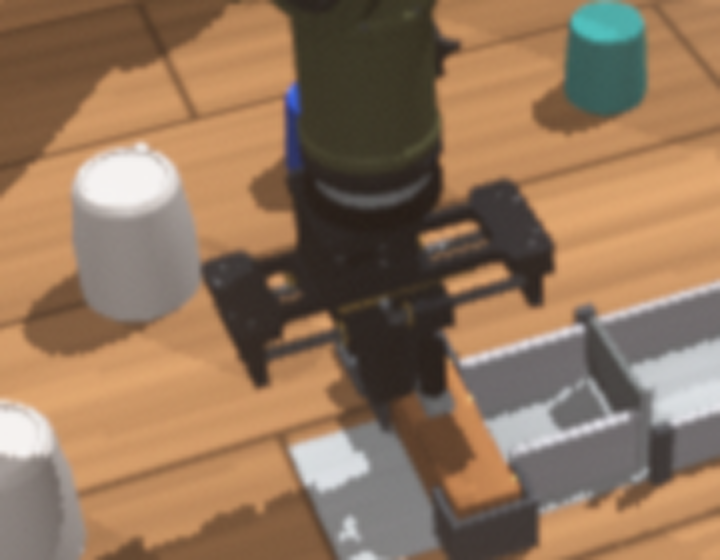

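Nearly home. I'll press gently in small steps and watch the force.

```bash
python3 -m handwheel '[{"dx":0,"dy":0.08,"dz":0,"ax":0,"ay":0,"az":0},{"dx":0,"dy":0.05,"dz":0,"ax":0,"ay":0,"az":0},{"dx":0,"dy":0,"dz":0,"ax":0,"ay":0,"az":0}]'; python3 -m handwheel '[{"dx":0,"dy":0.07,"dz":0,"ax":0,"ay":0,"az":0},{"dx":0,"dy":0,"dz":0,"ax":0,"ay":0,"az":0},{"dx":0,"dy":0,"dz":0,"ax":0,"ay":0,"az":0}]';python3 -m handwheel '[{"dx":0,"dy":0.07,"dz":0,"ax":0,"ay":0,"az":0},{"dx":0,"dy":0,"dz":0,"ax":0,"ay":0,"az":0},{"dx":0,"dy":0,"dz":0,"ax":0,"ay":0,"az":0}]'
```

```text
t: 43.88
eef_pos: [0.6191, -0.1492, 0.2321]
tcp_rot: [[1.0, 0.007, -0.001], [0.001, -0.001, 1.0], [0.007, -1.0, -0.001]]
wrist_force: [-0.1, -0.1, 0.3]
width: 0.002
t: 44.25
eef_pos: [0.6192, -0.1475, 0.2321]
tcp_rot: [[1.0, 0.007, -0.0], [0.0, -0.001, 1.0], [0.007, -1.0, -0.001]]
wrist_force: [-0.3, -1.3, -0.3]
width: 0.003
t: 44.62
eef_pos: [0.6192, -0.147, 0.2321]
tcp_rot: [[1.0, 0.007, 0.001], [-0.001, -0.004, 1.0], [0.007, -1.0, -0.004]]
wrist_force: [0.3, -5.3, -0.9]
width: 0.007
```

```bash
python3 -m handwheel '[{"dx":0,"dy":0.06,"dz":0,"ax":0,"ay":0,"az":0},{"dx":0,"dy":0,"dz":0,"ax":0,"ay":0,"az":0},{"dx":0,"dy":0,"dz":0,"ax":0,"ay":0,"az":0}]'; python3 -m handwheel '[{"dx":0,"dy":-0.3,"dz":0,"ax":0,"ay":0,"az":0},{"dx":0,"dy":-0.8,"dz":0,"ax":0,"ay":0,"az":0},{"dx":0,"dy":-0.4,"dz":0.5,"ax":0,"ay":0,"az":0},{"dx":0,"dy":-0.5,"dz":1,"ax":0,"ay":0,"az":0},{"dx":-0.5,"dy":-0.5,"dz":1,"ax":0,"ay":0,"az":0},{"dx":-1,"dy":-0.3,"dz":1,"ax":0,"ay":0,"az":0},{"dx":-1,"dy":0,"dz":0.5,"ax":0,"ay":0,"az":0},{"dx":-1,"dy":0,"dz":0,"ax":0,"ay":0,"az":0},{"dx":-1,"dy":0,"dz":0,"ax":0,"ay":0,"az":0},{"dx":0,"dy":0,"dz":0,"ax":0,"ay":0,"az":0}]'
python3 - <<'E'
from h import *
shot("scene","s22.png",(130,130,460,350),2.4)
shot("top","t22.png",(100,110,460,310),2.2)
shot("wrist","w22.png")
E
```

```text
t: 45.0
eef_pos: [0.6192, -0.1465, 0.2321]
tcp_rot: [[1.0, 0.007, 0.002], [-0.002, -0.006, 1.0], [0.007, -1.0, -0.006]]
wrist_force: [1.3, -8.6, 0.1]
width: 0.005
t: 46.25
eef_pos: [0.4825, -0.227, 0.353]
tcp_rot: [[1.0, 0.006, -0.001], [0.001, -0.001, 1.0], [0.006, -1.0, -0.001]]
wrist_force: [0.1, 0.6, 0.9]
width: 0.011
```

View pics/s22.png

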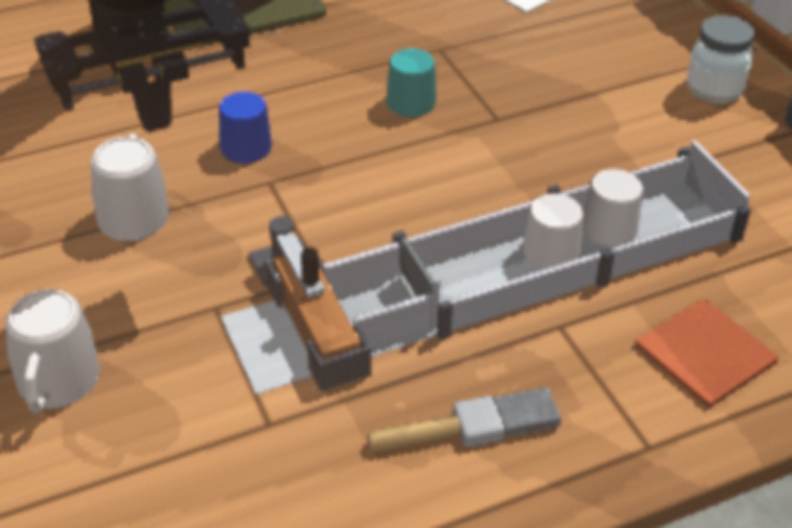

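View pics/t22.png

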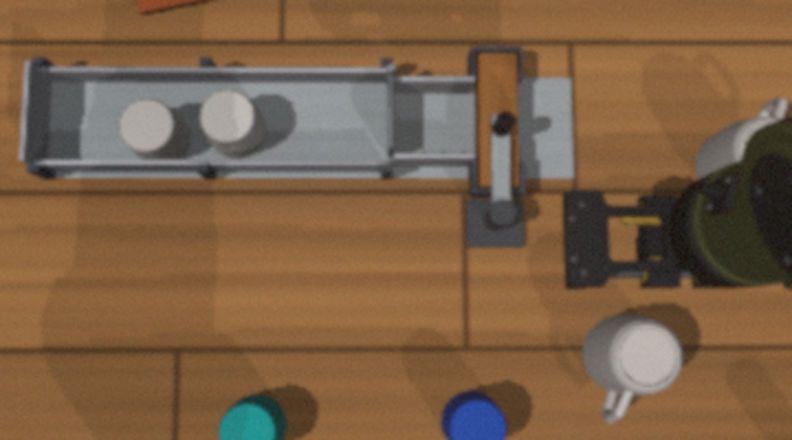

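I'll check the full pictures once more for any overlooked cup before handing in.

```bash
python3 - <<'E'
from h import *
shot("scene","s23.png");shot("top","t23.png")
E
```

```text
(no output)
```

View pics/s23.png

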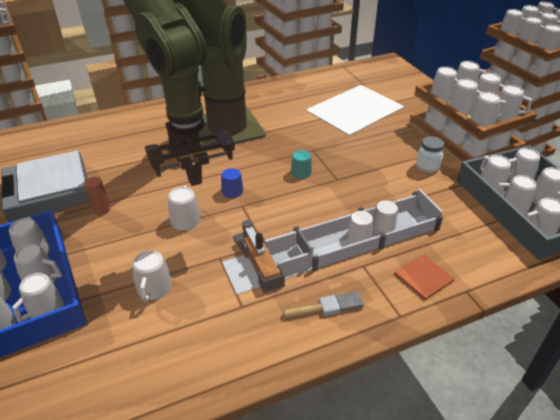

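View pics/t23.png

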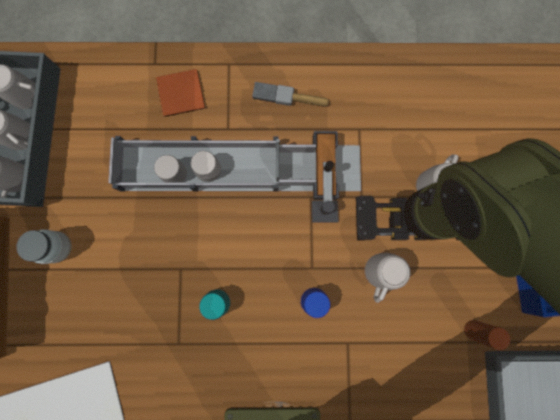

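No further handle-less white cup stands on the table, and the mugs at (184,208) and (151,275) haven't moved. I'm handing in.

```bash
python3 -c "
from rig import robot
print(robot.sign_off())"
```

```text
the job is handed in; nothing more can be done
None
```

The job is done and handed in at about 46 s of the 210 s limit; the sign-off returned no verdict. There were two handle-less white cups. I set each down between the jaws and pushed it along the floor, through the flap and into the bay. Then I lowered the stop block into its pocket and swung the lever against its stop.

- **Cups and flap:** the last pictures show both cups standing on their rims in the bay with the flap shut behind them. No other handle-less white cup is on the table.
- **Block:** it lies flat in the pocket. It went in without contact force and touched down at the height where it was gripped on the table.
- **Lever:** the push force rose to about 9 N while the lever moved less than 1 mm, so it is at its stop. In the pictures it points straight across the block.
- **Rest of the scene:** the mugs with handles stand where they were, and the robot touches nothing.
- **Slip and disagreements:** while carrying the first cup I tilted the tool about 4° by a wrong entry and levelled it before setting the cup down. The top and wrist cameras disagreed by up to 7 mm on the loose objects; I mostly used the wrist view. No final check failed.

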